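Roll the greased form down its rack with the dough card

ROBOT

A 7-joint arm with a two-finger parallel gripper is mounted at the origin on a cart in front of the work surface, level with it; the furniture and walls round the work are solid. World frame = base frame: x ahead of the robot, y to its left, z up, the work surface at z = 0. Lengths are in m, angles in degrees, forces in N, time in s.
With the tool pointing down it reaches from about 0.35 to 0.9 m from the base axis. Payload 7.2 kg.
Tool frame: the origin (TCP) lies at the very end of the fingers, on their centre line; the grasp point (between the pads) lies r.pinch_z behind it (r.pinch_z is the distance from the TCP to the grasp point, in m); z points along the fingers, y is the line along which they close (so a half turn about z gives the same grasp; the last joint's range is limited). The gripper opens to 85 mm and grips with 20 to 120 N. Pads are 22 mm wide; open, the fingers measure 114 mm over their backs; the gripper's body (76 mm by 85 mm) begins 54 mm behind the grasp point. The pads swing forward as they close: fully open they stand 13 mm farther back than shut.
Start: joints at [-3.908, 23.554, -0.728, 91.456, 0.321, 64.991, -4.71], TCP at [0.625, -0, 0.231] pointing down, gripper open.
Joint ranges: [-169.25, 169.25], [-16.82, 113.86], [-84.01, 82.57], [7.8, 145.47], [-59.2, 239.2], [7.22, 106.19], [-163.78, 163.78]. Speed limits (degrees/s): [136.94, 136.94, 172.46, 172.46, 180, 180, 180].

INTERFACE

Orientations are given as [roll, pitch, yaw] about the fixed x, y, z axes, in that order (R = Rz(yaw) Ry(pitch) Rx(roll)).
In Python, from bench import get_state, vision, job, r gives the robot as it stands.
- The arm moves only by the tool step_arm, never from a script. Its argument "series" is one flat list of numbers, 5 for each row, row after row: the shift along the tool's x, y, z in m, then the turn about the tool's z in degrees, then the opening, from 0 (shut) to 1 (fully open). A call has 1 to 20 rows; each row is the pose to reach, as a shift and turn from the pose commanded when the call began, along the tool's axes at that moment; what a row does not reach only later rows make up. A row lasts 1/12 s, in which the tool goes at most 41.7 mm and 7.16 degrees, less where a joint would pass 70% of its speed; a pose out of reach is approached as far as the arm can. A call with a gripper value outside its range is refused whole. The fingers move at their own pace and stop on an object; the grip force is fixed at half the most. Time passes only in rows, so rows that repeat a pose let the fingers close. It gives the time, the measured TCP pose, the force, the opening and the grip force at its end, in the units of the state.
- get_state(): the state, without advancing time (a new reading comes with each control period).
- vision.get_image(name): name is "scene" or "side" or "wrist"; returns a dict with "color" (384x512x3 uint8, blue, green, red), "fx", "fy", "cx", "cy" (pixels), "origin" and "attitude" of the camera in the world; the wrist camera has in their place "T_tool_cam" (4x4, takes a point from camera to tool coordinates, whose origin is the TCP and whose axes are the flange's). Camera axes: x right, y up, looking along -z (the intrinsics and any distortion apply to the point x, -y, -z); pixel columns grow to the right and rows downward; lengths in m; the calibration is good to about 2 mm. A picture is of the moment at which its call begins: read the wrist's pose just before it. There is no depth.
- job.finish_job(): hands the job in; it is judged then, once.
The state is a dict: "time": time; "joint_positions": joint angles; "qd": joint speeds; "joint_efforts": joint torques, N m; "tool_pos": TCP position; "orientation": TCP orientation; "ft_force": force on the tool from outside, world axes, zero at the start; "wrist_torque": the same for the moment, N m; "finger_gap": finger opening in m; "grasp_force": force on a finger pad.
Only numpy, scipy, OpenCV 4.12 (cv2) and the standard library are available. Lean on these libraries where they do the work, as an engineer would, in place of code of your own. Each camera call takes 0.05 s, during which the arm holds its last target. There are 200 camera calls.

TASK

The flat white dough card lies on the slatted board and is too wide to grasp where it lies: slide it to the board's front edge so that it sticks out, take it by the part that sticks out and lift it off. Holding it upright as a paddle, gently roll the stray pastry form along its rack with the card until it drops into the low bay beside the parked form; the forms are freshly greased, so only the card may touch them. Then stand the card fully down in the slot of the wooden block and let go, leaving the cakes and everything else where they are.

Things in the scene. Friction and masses are not known exactly. Their poses are not given: they have to be found in the camera images.
- card: stiff white plastic dough card, 150 mm long (x), 112 wide (y), 5 thick (z; 3.5 at the +x working edge), 75 g, lying flat on the board, working edge away from the robot. Origin: centre of its underside. It slides easily: drag it with a shut fingertip pressed on it (3 to 6 N) or push an edge. Sticking out 40 to 55 mm it stays put and can be pinched between its faces, hand tilted 45 degrees; lifted, it swings in line with the fingers
- board: slatted brown wooden board, level and immovable on an upturned drum sieve; 246 mm front to back (x) and 279 mm wide (y), slats along x. Origin: centre of its underside, 70 mm above the table; its upper face is 28 mm higher (98 mm above the table). The sieve stands back 10 mm or more from the board's front edge; in front of that edge it is free down to the table
- board_front (a point): middle of the board's front upper edge, 123 mm from the board's centre towards the robot and 98 mm above the table; x points back along the slats, y along the edge
- rack: form rack, an immovable open sheet-steel trough 340 mm long (x, from the high end near the robot to the low bay at the far end), 134 mm wide (y). Origin: centre of its underside, on the table. Forms lie across it on two ledges, 45 mm above the table from x = -168 to +43 mm; then a ramp down to the bay. Side plates 57 mm high, 128 mm apart inside; front lips 54 mm, end stops 67 mm high
- bay (a point): middle of the rack's low bay, 115 mm ahead of the rack's origin and level with its ledges, which are 37 mm above the table from the ramp's foot (x = +66 mm in the rack) to the end stops (x = +164 mm): room for two forms side by side
- form: the stray pastry form: straight aluminium tube, 44 mm in diameter, 120 mm long, 90 g, lying across the high part of the rack, free to roll along it. Origin at its centre; y is its axis. Its centre is 67 mm above the table on the high ledges and 59 mm in the bay. Pushed at about 60 mm/s until its centre is some 70 mm ahead of the rack's origin, it rolls down the ramp into the bay by itself
- parked_form: the same kind of form, 44 mm in diameter and 120 mm long, already lying in the bay at the far end of the rack, free to roll a little there; origin at its centre, y its axis. It is to stay in the bay
- stand: immovable wooden block 90 mm (x) by 190 mm (y) at its foot, 70 mm high, one slot in its top, centred: 14 mm wide (x), 142 mm long (y), 58 mm deep (floor 12 mm above the table), 5 mm chamfer round its mouth. Origin: centre of its underside. The card stands in it on a 112 mm edge, its centre then 87 mm above the table, its upper 92 mm sticking out; let go, it leans up to 0.16 rad
- cake_1: rice cake, 51 mm square and 35 mm tall, white with a pink top, one of the row of four along the right side of the slatted board; origin at the centre of its underside. To be left alone
- cake_2: rice cake, 51 mm square and 35 mm tall, white with a pink top, one of the row of four along the right side of the slatted board; origin at the centre of its underside. To be left alone
- cake_3: rice cake, 51 mm square and 35 mm tall, white with a pink top, one of the row of four along the right side of the slatted board; origin at the centre of its underside. To be left alone
- cake_4: rice cake, 51 mm square and 35 mm tall, white with a pink top, one of the row of four along the right side of the slatted board; origin at the centre of its underside. To be left alone
- kitchen_timer: round kitchen timer, 72 mm across and 48 mm tall, behind the wooden block; origin at the centre of its underside. To be left alone
- bowl: small steel bowl, 130 mm across and 46 mm tall, to the right of the rack; origin at the centre of its underside. To be left alone
Not all that is in view belongs to the job. Leave any black or pink look-alike of the form alone.

How it is judged:
By the outcome, as a careful person would: the job done as asked, in the order asked, and still so for the second after the job is handed in, with the robot touching nothing.
It also fails if it takes over 64 s, if anything falls off the work surface, if the arm or the gripper's body presses on something with over 40 N, if the wrist force passes 120 N, or if a joint passes its speed limit or range.

## Working session

There is one attempt and no reset: what is moved stays moved. The work goes in short steps, Python scripts to look and compute and a tool call to move; the robot and the scene stay as the last step left them, time stands still between calls to the robot, and variables do not carry over. Pictures are saved under pics/ and viewed, at most 10 in all, crops included, and the job is handed in when it is done.

Besides the shell and the picture viewer there is one more tool, called after "Emit:" as a command line: name --argument value ..., lists and objects as JSON in quotes. step_arm: Moves the arm, as the interface text tells. Its arguments: {"type":"object","properties":{"series":{"type":"array"}},"required":["series"]}

```bash
ls; mkdir -p pics; python3 - <<'E'
from bench import get_state, vision, job, r
import cv2,numpy as np
s=get_state();print({k:np.round(s[k],3).tolist() for k in s});print(r.pinch_z)
a=[]
for n in ("scene","side"):
    d=vision.get_image(n);cv2.imwrite(f"pics/{n}0.png",d["color"]);print(n,{k:np.round(d[k],4).tolist() for k in d if k!="color"}, )
    a.append(d)
d=vision.get_image("wrist");cv2.imwrite("pics/wrist0.png",d["color"]);print({k:np.round(d[k],4).tolist() for k in d if k!="color"})
cv2.imwrite("pics/scene_big.png",cv2.resize(a[0]["color"],(800,600),interpolation=cv2.INTER_CUBIC))
cv2.imwrite("pics/side_big.png",cv2.resize(a[1]["color"],(800,600),interpolation=cv2.INTER_CUBIC))
E
```

```text
pics
{'time': 0.0, 'joint_positions': [-3.908, 23.601, -0.728, 91.505, 0.32, 64.991, -4.707], 'qd': [0.063, -0.012, 0.066, -0.093, 0.027, 0.025, -0.07], 'joint_efforts': [-0.001, -60.064, 0.681, -29.942, 0.014, 0.01, 0.0], 'tool_pos': [0.624, -0.0, 0.23], 'orientation': [-179.905, 0.006, 90.004], 'ft_force': [-0.121, 0.543, -0.661], 'wrist_torque': [-0.014, 0.009, 0.0], 'grasp_force': 0.0, 'finger_gap': 0.085}
0.0187
scene {'fx': 459.6366, 'fy': 459.6366, 'cx': 258.1576, 'cy': 193.0998, 'origin': [-0.1258, 0.7615, 0.8964], 'attitude': [54.1216, 0.6401, -140.0765]}
side {'fx': 372.764, 'fy': 372.764, 'cx': 256.332, 'cy': 196.5122, 'origin': [0.2072, 0.8596, 0.762], 'attitude': [55.5068, 0.754, -158.2759]}
{'fx': 326.1154, 'fy': 326.1154, 'cx': 252.9244, 'cy': 184.0401, 'T_tool_cam': [[-0.0011, 0.9452, 0.3265, 0.084], [1.0, 0.0013, -0.0005, -0.0007], [-0.0009, 0.3265, -0.9452, -0.1412], [0.0, 0.0, 0.0, 1.0]]}
```

View pics/scene_big.png

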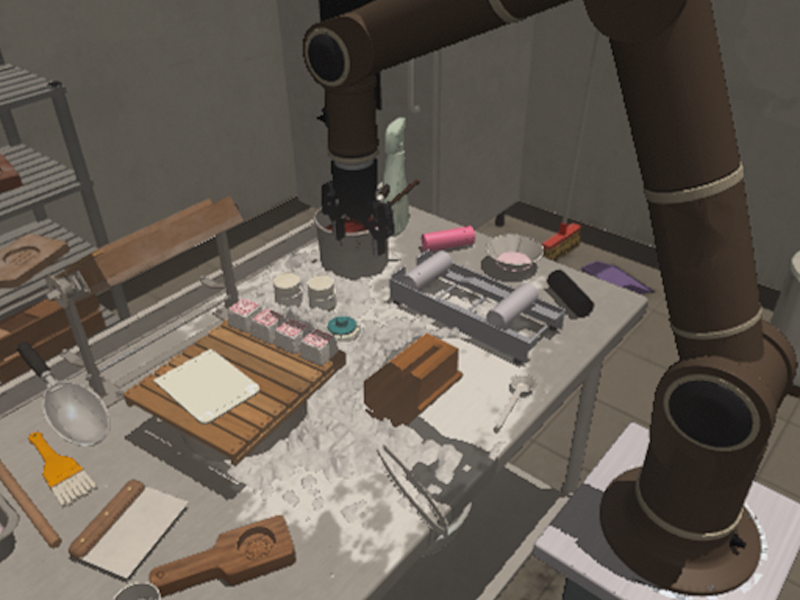

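View pics/side_big.png

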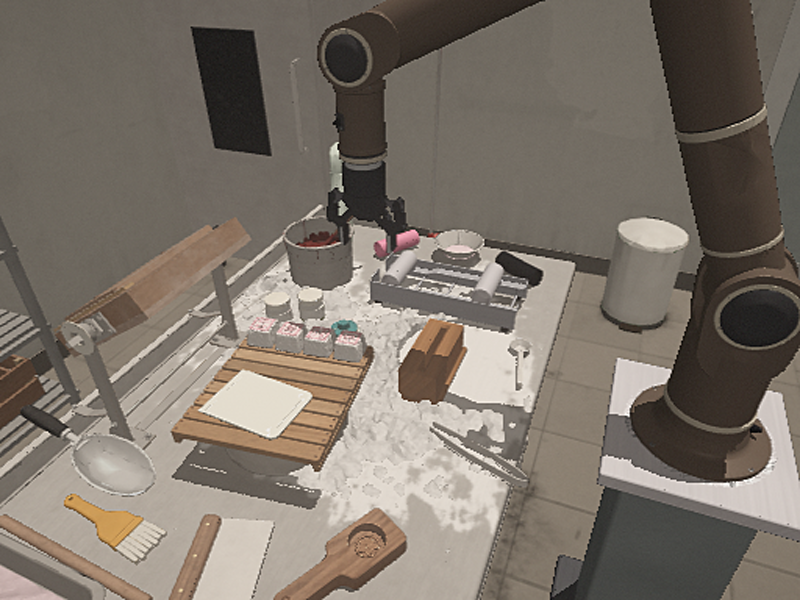

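```bash
python3 - <<'E'
from bench import get_state, vision, job, r
print([ (k,getattr(r,k)) for k in dir(r) if k[0]!='_'])
print([k for k in dir(job) if k[0]!='_'],[k for k in dir(vision) if k[0]!='_'])
E
```

```text
[('IKError', <class 'bench.IKError'>), ('pinch_z', 0.0187)]
['finish_job'] ['get_image']
```

```bash
cat > h.py <<'E'
import numpy as np, cv2
from scipy.spatial.transform import Rotation as R
def cam(d,T=None):
    if T is None: return np.array(d["origin"]),R.from_euler("xyz",d["attitude"],degrees=True).as_matrix()
    M=T@np.array(d["T_tool_cam"]); return M[:3,3],M[:3,:3]
def toolT(s):
    T=np.eye(4);T[:3,:3]=R.from_euler("xyz",s["orientation"],degrees=True).as_matrix();T[:3,3]=s["tool_pos"];return T
def onz(d,u,v,z,T=None,sc=1):
    o,M=cam(d,T);u/=sc;v/=sc
    k=M@np.array([(u-d["cx"])/d["fx"],-(v-d["cy"])/d["fy"],-1]);return o+k*(z-o[2])/k[2]
def proj(d,p,T=None):
    o,M=cam(d,T);q=M.T@(np.array(p)-o);return np.array([d["cx"]-d["fx"]*q[0]/q[2],d["cy"]+d["fy"]*q[1]/q[2]])
E
python3 - <<'E'
from h import *
from bench import vision
S=vision.get_image("scene");D=vision.get_image("side")
print("dist",[k for k in S])
def p(n,d,u,v,z):print(n,np.round(onz(d,u,v,z,sc=1.5625),3))
for n,u,v,z in [("bL",126,395,.098),("bB",238,455,.098),("bR",345,352,.098),("c1",155,377,.103),("c2",208,350,.103),("c3",259,385,.103),("c4",205,422,.103),("stand t1",432,336,.07),("stand t2",459,346,.07),("sb",372,380,.07),("sb2",400,390,.07),("form",517,303,.067),("parked",430,268,.059),("rackR",562,318,.057),("rackB",528,356,.057),("rackL",392,285,.057),("timer",342,324,.048),("bowl",513,250,.046),("cake front",318,338,.133)]: p(n,S,u,v,z)
print()
for n,u,v,z in [("bL",174,433,.098),("bB",318,468,.098),("bR",372,348,.098),("c1",200,406,.103),("c2",240,372,.103),("c3",312,398,.103),("c4",275,438,.103),("form",488,282,.067),("parked",400,267,.059),("timer",345,326,.048)]: p(n,D,u,v,z)
E
python3 - <<'E'
import cv2
s=cv2.imread('pics/scene0.png');d=cv2.imread('pics/side0.png')
a=cv2.resize(s[140:300,225:385],(480,480),interpolation=cv2.INTER_CUBIC)
cv2.imwrite('pics/cropA.png',cv2.resize(s[145:265,225:385],(800,600),interpolation=cv2.INTER_CUBIC))
cv2.imwrite('pics/cropB.png',cv2.resize(s[185:305,70:230],(800,600),interpolation=cv2.INTER_CUBIC))
E
```

```text
dist ['color', 'fx', 'fy', 'cx', 'cy', 'origin', 'attitude']
bL [0.773 0.401 0.098]
bB [0.532 0.369 0.098]
bR [0.573 0.098 0.098]
c1 [0.768 0.348 0.103]
c2 [0.756 0.249 0.103]
c3 [0.619 0.252 0.103]
c4 [0.619 0.36  0.103]
stand t1 [ 0.505 -0.059  0.07 ]
stand t2 [ 0.449 -0.067  0.07 ]
sb [0.51 0.1  0.07]
sb2 [0.457 0.089 0.07 ]
form [ 0.442 -0.249  0.067]
parked [ 0.659 -0.25   0.059]
rackR [ 0.355 -0.274  0.057]
rackB [ 0.345 -0.136  0.057]
rackL [ 0.682 -0.153  0.057]
timer [ 0.679 -0.001  0.048]
bowl [ 0.572 -0.44   0.046]
cake front [0.603 0.13  0.133]

bL [0.773 0.407 0.098]
bB [0.533 0.387 0.098]
bR [0.573 0.106 0.098]
c1 [0.769 0.347 0.103]
c2 [0.757 0.254 0.103]
c3 [0.609 0.266 0.103]
c4 [0.619 0.363 0.103]
form [ 0.443 -0.238  0.067]
parked [ 0.658 -0.243  0.059]
timer [0.683 0.003 0.048]
```

View pics/cropA.png

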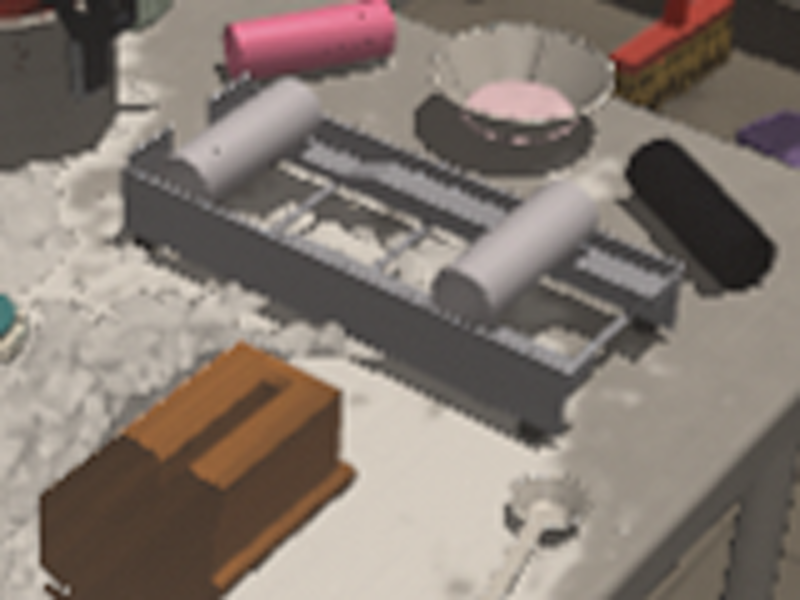

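View pics/cropB.png

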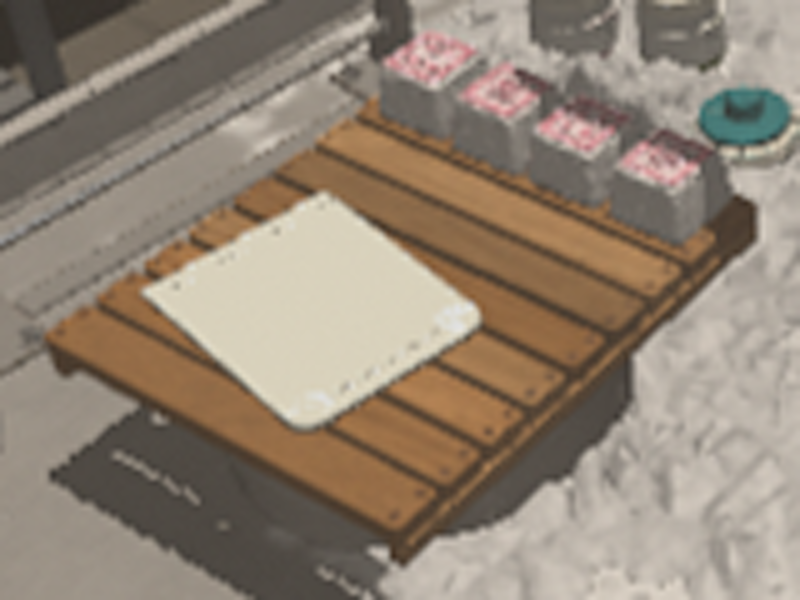

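Emit:
step_arm --series '[0,0,-0.04,0,0,0,0.02,-0.08,0,0,0,0.06,-0.12,0,0,0,0.1,-0.16,0,0,0,0.14,-0.2,0,0,0,0.18,-0.2,0,0,0,0.22,-0.2,0,0,0,0.26,-0.2,0,0,0,0.3,-0.2,0,0,0,0.34,-0.2,0,0,0,0.38,-0.2,0,0,0,0.42,-0.2,0,0]'

```text
time: 1.25
tool_pos: [0.8902, -0.0001, 0.3736]
orientation: [177.6, 0.0, 90.0]
ft_force: [-0.5, -1.0, 0.5]
finger_gap: -0.0
grasp_force: 0.0
```

```bash
python3 -c "
from bench import get_state
print(get_state()['joint_positions'],get_state()['orientation'],get_state()['tool_pos'])"
```

```text
[ -5.8385449   57.01125621  20.4590615   15.30857632 -17.96362621
 106.12717217  -0.21294745] [1.77604821e+02 3.61053466e-02 9.00255226e+01] [ 8.90221308e-01 -6.86123637e-05  3.73639529e-01]
```

Emit:
step_arm --series '[0,0.04,0,0,0,0,0.08,0,0,0,0,0.12,0,0,0,0,0.16,0,0,0,0,0.2,0,0,0,0,0.2,0,0,0]'

```text
time: 1.75
tool_pos: [0.9311, -0.0024, 0.3303]
orientation: [175.5, 0.5, 89.9]
ft_force: [1.1, -10.1, 1.0]
finger_gap: 0.0001
grasp_force: 0.0
```

```bash
python3 -c "
from bench import get_state
print(get_state()['joint_positions'],get_state()['orientation'],get_state()['tool_pos'])"
```

```text
[ -5.92630365  65.54910052  62.4357428    7.83077057 -59.23224982
 106.12959908   1.51432377] [175.48943894   0.45091314  89.89479231] [ 0.93109923 -0.00241219  0.33025043]
```

Emit:
step_arm --series '[0,-0.04,0,0,0,0,-0.08,0,0,0,0,-0.12,0,0,0,0,-0.16,0,0,0,0,-0.2,0,0,0,0,-0.2,0,0,0]'

```text
time: 2.25
tool_pos: [0.7687, 0.0007, 0.3186]
orientation: [175.5, 0.0, 90.1]
ft_force: [0.5, 0.4, 2.0]
finger_gap: 0.0005
grasp_force: 0.0
```

```bash
python3 -c "
from bench import get_state
print(get_state()['joint_positions'],get_state()['orientation'],get_state()['tool_pos'])"
```

```text
[-35.84105864  48.41242316  71.93926566  67.7737493  -47.33208125
  88.03908117  25.97839304] [1.75497837e+02 2.02929650e-03 9.00981028e+01] [7.68674148e-01 6.79920964e-04 3.18647415e-01]
```

Emit:
step_arm --series '[0,0,-0.04,0,0,0,0,-0.08,0,0,0,0,-0.12,0,0,0,0,-0.16,0,0,0,0,-0.2,0,0,0,0,-0.24,0,0,0,0,-0.28,0,0,0,0,-0.32,0,0,0,0,-0.36,0,0,0,0,-0.4,0,0]'

```text
time: 3.08
tool_pos: [0.7382, -0.0013, 0.5573]
orientation: [174.4, 0.0, 90.0]
ft_force: [0.1, -0.3, -1.4]
finger_gap: 0.0001
grasp_force: 0.0
```

```bash
python3 -c "
from bench import get_state
print(get_state()['joint_positions'],get_state()['orientation'],get_state()['tool_pos'])"
```

```text
[ -9.1865328   32.07207764  14.03591288  36.78711802  -7.92342875
 106.10662352  -0.20458746] [1.74381346e+02 2.17293393e-02 8.99716217e+01] [ 0.73818016 -0.00130074  0.55732121]
```

Emit:
step_arm --series '[0.035,-0.01,0,0,0,0.07,-0.02,0.01,0,0,0.105,-0.03,0.03,0,0,0.14,-0.04,0.05,0,0,0.175,-0.05,0.07,0,0,0.21,-0.055,0.09,0,0,0.245,-0.06,0.11,0,0,0.275,-0.065,0.135,0,0,0.295,-0.07,0.165,0,0,0.303,-0.075,0.2,0,0,0.303,-0.08,0.24,0,0,0.303,-0.085,0.28,0,0,0.303,-0.085,0.31,0,0]'

```text
time: 4.17
tool_pos: [0.6826, 0.3019, 0.2394]
orientation: [174.3, 0.1, 90.1]
ft_force: [0.4, 0.6, -0.5]
finger_gap: -0.0001
grasp_force: 0.0
```

```bash
cat >> h.py <<'E'
def st():
    from bench import get_state
    s=get_state();print("t",round(s["time"],2),"pos",np.round(s["tool_pos"],4),"ori",np.round(s["orientation"],2),"j",np.round(s["joint_positions"],1),"f",np.round(s["ft_force"],1),"gap",round(s["finger_gap"],4));return s
def delta(s,p): return np.round(toolT(s)[:3,:3].T@(np.array(p)-s["tool_pos"]),4)
E
python3 - <<'E'
from h import *
from bench import vision
s=st();d=vision.get_image("wrist");cv2.imwrite("pics/w1.png",d["color"])
np.save("w1.npy",toolT(s))
print(delta(s,[.69,.303,.115]))
E
```

```text
t 4.17 pos [0.6826 0.3019 0.2394] ori [1.7433e+02 9.0000e-02 9.0070e+01] j [-35.   32.4   9.8  77.1  -2.9  65.8 -25.7] f [ 0.4  0.6 -0.5] gap -0.0001
[ 0.0013 -0.0049  0.1245]
```

View pics/w1.png

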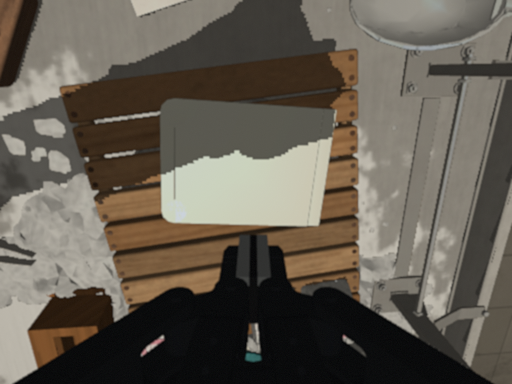

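```bash
python3 - <<'E'
from h import *
from bench import vision
d=vision.get_image("wrist");T=np.load("w1.npy")
for u,v,z in [(161,99,.103),(336,108,.103),(319,226,.103),(161,224,.103),(62,88,.098),(123,306,.098),(356,50,.098)]: print(u,v,np.round(onz(d,u,v,z,T),3))
E
```

```text
161 99 [0.621 0.365 0.103]
336 108 [0.767 0.356 0.103]
319 226 [0.76  0.244 0.103]
161 224 [0.611 0.254 0.103]
62 88 [0.544 0.373 0.098]
123 306 [0.564 0.162 0.098]
356 50 [0.782 0.402 0.098]
```

Emit:
step_arm --series '[0.003,-0.002,0.04,0,0,0.003,-0.004,0.08,0,0,0.003,-0.005,0.11,0,0,0.003,-0.005,0.128,0,0,0.003,-0.005,0.132,0,0,0.003,-0.005,0.135,0,0,0.003,-0.005,0.136,0,0,0.003,-0.005,0.136,0,0]'

```text
time: 4.93
tool_pos: [0.6948, 0.3053, 0.1102]
orientation: [174.0, -0.1, 90.0]
ft_force: [-0.1, -0.3, 0.5]
finger_gap: -0.0003
grasp_force: 0.0
```

Emit:
step_arm --series '[0,0,0.004,0,0,0,0,0.006,0,0,0,0,0.007,0,0]'

```text
time: 5.18
tool_pos: [0.6951, 0.3052, 0.1035]
orientation: [174.0, -0.1, 90.0]
ft_force: [-6.4, -2.4, 17.8]
finger_gap: 0.0002
grasp_force: 8.8
```

Emit:
step_arm --series '[0,0,0.001,0,0,0,0,0.001,0,0]'

```text
time: 5.35
tool_pos: [0.6952, 0.3052, 0.1035]
orientation: [174.0, -0.1, 90.0]
ft_force: [-7.1, -2.3, 16.5]
finger_gap: 0.0001
grasp_force: 8.4
```

Emit:
step_arm --series '[0,0,0.001,0,0,0,0,0.001,0,0]'

```text
time: 5.52
tool_pos: [0.6952, 0.3052, 0.1034]
orientation: [174.0, -0.1, 90.0]
ft_force: [-10.2, -3.2, 22.8]
finger_gap: -0.0001
grasp_force: 11.1
```

Emit:
step_arm --series '[0,0,-0.003,0,0,0,0,-0.003,0,0,0,0,-0.003,0,0]'

```text
time: 5.77
tool_pos: [0.695, 0.3052, 0.1036]
orientation: [174.0, -0.1, 90.0]
ft_force: [-3.5, -0.8, 10.5]
finger_gap: 0.0001
grasp_force: 5.4
```

Emit:
step_arm --series '[0,0,-0.001,0,0,0,-0.005,-0.0015,0,0,0,-0.012,-0.0023,0,0,0,-0.02,-0.0031,0,0,0,-0.03,-0.0042,0,0,0,-0.04,-0.0052,0,0]'

```text
time: 6.27
tool_pos: [0.6549, 0.3047, 0.1037]
orientation: [173.9, -0.1, 90.0]
ft_force: [4.3, -0.1, 5.3]
finger_gap: -0.0
grasp_force: 2.7
```

```bash
python3 - <<'E'
from h import *
from bench import vision
s=st();d=vision.get_image("wrist");cv2.imwrite("pics/w2.png",d["color"])
T=toolT(s)
# white-card mask extents
c=d["color"].astype(int)
for p in [(.58,.31,.103),(.576,.254,.103),(.586,.365,.103),(.725,.244,.103)]: print(np.round(proj(d,p,T),0))
E
```

```text
t 6.27 pos [0.6549 0.3047 0.1037] ori [ 1.7392e+02 -5.0000e-02  8.9970e+01] j [-36.1  36.6   8.9  89.2  -3.1  49.2 -27.3] f [ 4.3 -0.1  5.3] gap -0.0
[ 95. 250.]
[104. 344.]
[ 89. 132.]
[375. 336.]
```

Emit:
step_arm --series '[0,-0.01,-0.001,0,0,0,-0.02,-0.002,0,0,0,-0.03,-0.003,0,0,0,-0.04,-0.004,0,0,0,-0.05,-0.005,0,0,0,-0.06,-0.006,0,0,0,-0.07,-0.007,0,0,0,-0.074,-0.0075,0,0,0,-0.074,-0.0075,0,0,0,-0.074,-0.0275,0,0,0,-0.074,-0.0675,0,0]'

```text
time: 7.23
tool_pos: [0.5699, 0.303, 0.1574]
orientation: [174.6, 0.3, 90.0]
ft_force: [0.1, 0.7, 0.2]
finger_gap: 0.0001
grasp_force: 0.0
```

```bash
python3 - <<'E'
from h import *
from bench import vision
s=st();d=vision.get_image("scene")
cv2.imwrite("pics/s2.png",cv2.resize(d["color"][185:305,90:250],(800,600),interpolation=cv2.INTER_CUBIC))
E
```

```text
t 7.23 pos [0.5699 0.303  0.1574] ori [174.6    0.33  90.02] j [-41.1  26.9   9.6  97.8  -1.5  51.2 -31.8] f [0.1 0.7 0.2] gap 0.0001
```

View pics/s2.png

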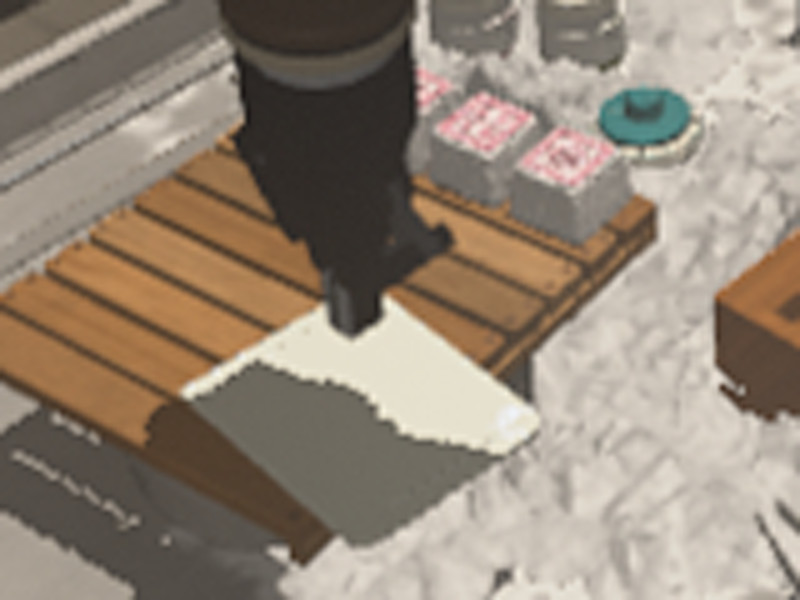

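```bash
python3 - <<'E'
from h import *
from bench import vision
d=vision.get_image("scene")
for u,v in [(352,547),(541,425),(180,392),(385,290),(310,560),(485,378)]: print(u,v,np.round(onz(d,90+u/5,185+v/5,.103 if v!=560 and v!=378 else .098),3))
s=st()
E
```

```text
352 547 [0.506 0.366 0.103]
541 425 [0.495 0.258 0.103]
180 392 [0.648 0.354 0.103]
385 290 [0.627 0.241 0.103]
310 560 [0.519 0.38  0.098]
485 378 [0.544 0.25  0.098]
t 7.33 pos [0.575  0.3061 0.1674] ori [173.79  -0.25  90.01] j [-41.1  26.3   9.7  97.3  -1.5  51.3 -31.8] f [ 0.3 -0.2 -0.3] gap -0.0002
```

Emit:
step_arm --series '[0,0,-0.04,0,0,-0.02,0,-0.07,1,0,-0.05,0,-0.1,2,0,-0.08,0,-0.13,3,0,-0.11,0,-0.16,4,0,-0.14,0,-0.19,5,0,-0.17,0,-0.22,5,0,-0.2,0.01,-0.25,5,0,-0.23,0.03,-0.28,5,0,-0.26,0.05,-0.31,5,0,-0.29,0.07,-0.34,5,0,-0.306,0.09,-0.38,5,0,-0.306,0.11,-0.42,5,0,-0.306,0.13,-0.46,5,0,-0.306,0.15,-0.5,5,0]'

```text
time: 8.58
tool_pos: [0.6565, -0.0009, 0.6225]
orientation: [171.8, -0.7, 85.0]
ft_force: [2.2, 0.0, -1.0]
finger_gap: -0.0002
grasp_force: 0.0
```

Emit:
step_arm --series '[0,0.03,-0.03,0,0,0,0.06,-0.06,0,0]'

```text
time: 8.75
tool_pos: [0.678, -0.0049, 0.6359]
orientation: [169.4, -0.9, 85.1]
ft_force: [0.2, -0.8, -0.4]
finger_gap: -0.0
grasp_force: 0.0
```

Emit:
step_arm --series '[0,0.03,-0.03,0,0,0,0.06,-0.06,0,0]'

```text
time: 8.92
tool_pos: [0.6987, -0.0086, 0.6499]
orientation: [166.9, -1.1, 85.1]
ft_force: [-0.2, 0.1, -0.1]
finger_gap: 0.0003
grasp_force: 0.0
```

```bash
python3 - <<'E'
from h import *
st()
E
```

```text
t 8.92 pos [ 0.6987 -0.0086  0.6499] ori [166.94  -1.09  85.12] j [-11.   24.8  16.9  36.7  -8.1 106.1  -4.5] f [-0.2  0.1 -0.1] gap 0.0003
```

Emit:
step_arm --series '[0,0.015,-0.038,0,0,0,0.03,-0.076,0,0]'

```text
time: 9.08
tool_pos: [0.6909, -0.0104, 0.6779]
orientation: [164.3, -1.3, 85.2]
ft_force: [-1.3, -0.1, 0.3]
finger_gap: 0.0004
grasp_force: 0.0
```

Emit:
step_arm --series '[0,0.015,-0.038,0,0,0,0.03,-0.076,0,0]'

```text
time: 9.25
tool_pos: [0.681, -0.0122, 0.7078]
orientation: [161.5, -1.5, 85.2]
ft_force: [-0.3, -0.2, 1.4]
finger_gap: 0.0002
grasp_force: 0.0
```

Emit:
step_arm --series '[0,0.015,-0.038,0,0,0,0.03,-0.076,0,0]'

```text
time: 9.42
tool_pos: [0.6705, -0.0138, 0.7346]
orientation: [158.9, -1.7, 85.3]
ft_force: [-0.1, -1.0, 0.6]
finger_gap: -0.0002
grasp_force: 0.0
```

Emit:
step_arm --series '[0,0.015,-0.038,0,0,0,0.03,-0.076,0,0]'

```text
time: 9.58
tool_pos: [0.6585, -0.0154, 0.7607]
orientation: [156.4, -1.8, 85.4]
ft_force: [-0.9, -1.2, 0.4]
finger_gap: -0.0003
grasp_force: 0.0
```

Emit:
step_arm --series '[0,0.015,-0.038,0,0,0,0.03,-0.076,0,0]'

```text
time: 9.75
tool_pos: [0.6446, -0.017, 0.7869]
orientation: [153.9, -2.0, 85.4]
ft_force: [0.2, -0.2, -0.3]
finger_gap: -0.0005
grasp_force: 0.0
```

Emit:
step_arm --series '[0,0.015,-0.038,0,0,0,0.03,-0.076,0,0]'

```text
time: 9.92
tool_pos: [0.6287, -0.0184, 0.8129]
orientation: [151.4, -2.1, 85.5]
ft_force: [-0.6, 0.8, 0.3]
finger_gap: -0.0002
grasp_force: 0.0
```

```bash
python3 - <<'E'
from h import *
st()
E
```

```text
t 9.92 pos [ 0.6287 -0.0184  0.8129] ori [151.36  -2.12  85.5 ] j [-15.9  15.1  24.1  30.9  -9.  106.1  -3.9] f [-0.6  0.8  0.3] gap -0.0002
```

Emit:
step_arm --series '[0,0.025,-0.033,0,0,0,0.05,-0.066,0,0]'

```text
time: 10.08
tool_pos: [0.6277, -0.0209, 0.8352]
orientation: [148.7, -2.3, 85.6]
ft_force: [-0.1, -0.6, 0.7]
finger_gap: 0.0001
grasp_force: 0.0
```

Emit:
step_arm --series '[0,0.025,-0.033,0,0,0,0.05,-0.066,0,0]'

```text
time: 10.25
tool_pos: [0.6244, -0.0232, 0.8562]
orientation: [146.3, -2.4, 85.7]
ft_force: [0.2, 0.6, 0.0]
finger_gap: -0.0
grasp_force: 0.0
```

Emit:
step_arm --series '[0,0.025,-0.033,0,0,0,0.05,-0.066,0,0]'

```text
time: 10.42
tool_pos: [0.6176, -0.0256, 0.8783]
orientation: [143.8, -2.5, 85.7]
ft_force: [0.1, -0.0, 0.4]
finger_gap: -0.0004
grasp_force: 0.0
```

Emit:
step_arm --series '[0,0.025,-0.033,0,0,0,0.05,-0.066,0,0]'

```text
time: 10.58
tool_pos: [0.608, -0.0278, 0.9007]
orientation: [141.3, -2.6, 85.8]
ft_force: [-0.0, -0.5, 1.1]
finger_gap: -0.0001
grasp_force: 0.0
```

Emit:
step_arm --series '[0,0.025,-0.033,0,0,0,0.05,-0.066,0,0]'

```text
time: 10.75
tool_pos: [0.5959, -0.0298, 0.9234]
orientation: [138.8, -2.7, 85.9]
ft_force: [-0.6, -1.5, 0.3]
finger_gap: -0.0003
grasp_force: 0.0
```

Emit:
step_arm --series '[0,0.025,-0.033,0,0,0,0.05,-0.066,0,0]'

```text
time: 10.92
tool_pos: [0.5815, -0.0317, 0.9457]
orientation: [136.3, -2.8, 86.0]
ft_force: [-0.1, -0.5, 1.1]
finger_gap: 0.0
grasp_force: 0.0
```

```bash
python3 - <<'E'
from h import *
s=st()
print(np.round(toolT(s)[:3,:3],3))
E
```

```text
t 10.92 pos [ 0.5815 -0.0317  0.9457] ori [136.33  -2.79  85.99] j [-16.   12.2  30.   18.9 -13.5 106.1  -3.1] f [-0.1 -0.5  1.1] gap 0.0
[[ 0.07   0.719  0.691]
 [ 0.996 -0.084 -0.013]
 [ 0.049  0.69  -0.722]]
```

```bash
python3 - <<'E'
from h import *
from bench import get_state
s=get_state()
for p in ([.58,.14,.6],[.515,.311,.30],[.515,.311,.2]): print(delta(s,p))
E
```

```text
[ 0.1541 -0.254   0.2465]
[ 0.3054 -0.522   0.416 ]
[ 0.3005 -0.591   0.4882]
```

Emit:
step_arm --series '[0.014,-0.023,0.022,0,1,0.028,-0.046,0.045,0,1,0.042,-0.069,0.067,0,1,0.056,-0.092,0.09,0,1,0.07,-0.115,0.112,0,1,0.084,-0.138,0.134,0,1,0.098,-0.162,0.157,0,1,0.112,-0.185,0.18,0,1,0.126,-0.208,0.202,0,1,0.14,-0.231,0.224,0,1,0.154,-0.254,0.246,0,1,0.171,-0.284,0.265,0,1,0.188,-0.314,0.284,0,1,0.205,-0.344,0.303,0,1,0.222,-0.373,0.322,0,1,0.239,-0.403,0.34,0,1,0.256,-0.433,0.36,0,1,0.272,-0.463,0.378,0,1,0.289,-0.492,0.397,0,1,0.305,-0.522,0.416,0,1]'

```text
time: 12.58
tool_pos: [0.5131, 0.3118, 0.2972]
orientation: [136.5, -2.9, 86.0]
ft_force: [1.2, 0.5, -0.0]
finger_gap: 0.0852
grasp_force: 0.0
```

```bash
python3 - <<'E'
from h import *
from bench import vision
s=st();d=vision.get_image("wrist");cv2.imwrite("pics/w3.png",d["color"])
np.save("w3.npy",toolT(s))
for p in ([.528,.311,.17],[.528,.311,.096]): print(delta(s,p))
for p in [(.506,.366,.103),(.495,.258,.103),(.648,.354,.103),(.547,.311,.098)]: print(np.round(proj(d,p,toolT(s)),0))
E
```

```text
t 12.58 pos [0.5131 0.3118 0.2972] ori [136.55  -2.88  86.  ] j [ -49.7    5.3   -6.6  120.4   58.    43.8 -101.4] f [ 1.2  0.5 -0. ] gap 0.0852
[-0.0061 -0.0766  0.1025]
[-0.0098 -0.1274  0.1561]
[ 85. 122.]
[102. 239.]
[219. 111.]
[141. 170.]
```

View pics/w3.png

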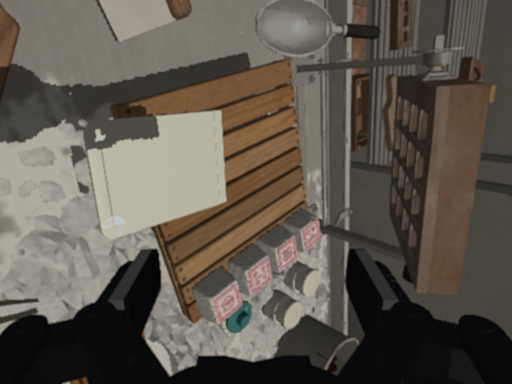

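Emit:
step_arm --series '[-0.002,-0.02,0.028,0,1,-0.004,-0.045,0.056,0,1,-0.006,-0.066,0.084,0,1,-0.008,-0.088,0.112,0,1,-0.009,-0.11,0.138,0,1,-0.01,-0.12,0.15,0,1,-0.01,-0.127,0.156,0,1,-0.01,-0.127,0.156,0,1,-0.01,-0.127,0.156,0,1]'

```text
time: 13.38
tool_pos: [0.5286, 0.3096, 0.0971]
orientation: [136.6, -2.7, 86.0]
ft_force: [-0.1, 0.4, 0.1]
finger_gap: 0.0855
grasp_force: 0.0
```

Now close gradually.

Emit:
step_arm --series '[0,0,0,0,0.6,0,0,0,0,0.5,0,0,0,0,0.4,0,0,0,0,0.35,0,0,0,0,0.3,0,0,0,0,0.3]'

```text
time: 13.88
tool_pos: [0.5286, 0.3097, 0.0975]
orientation: [136.6, -2.8, 86.0]
ft_force: [0.1, 0.2, 0.2]
finger_gap: 0.0258
grasp_force: 0.2
```

```bash
python3 - <<'E'
from h import *
from bench import vision
s=st();d=vision.get_image("side")
cv2.imwrite("pics/s3.png",cv2.resize(d["color"][190:310,100:260],(800,600),interpolation=cv2.INTER_CUBIC))
E
```

```text
t 13.88 pos [0.5286 0.3097 0.0975] ori [136.57  -2.8   85.99] j [ -51.4   26.1   -3.2  129.2   95.8   35.9 -146.7] f [0.1 0.2 0.2] gap 0.0258
```

View pics/s3.png

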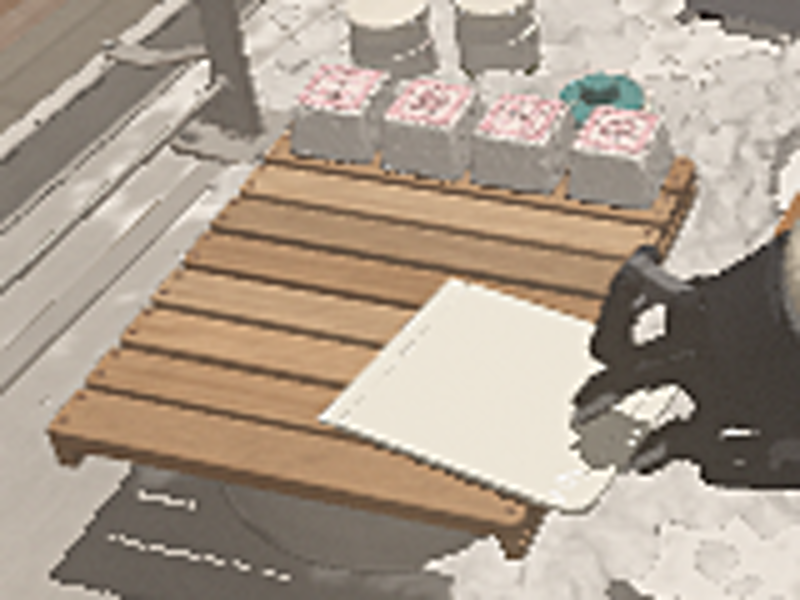

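Emit:
step_arm --series '[0,0,0,0,0.2,0,0,0,0,0.2,0,0,0,0,0,0,0,0,0,0,0,0,0,0,0]'

```text
time: 14.35
tool_pos: [0.5295, 0.3104, 0.0989]
orientation: [136.4, -2.8, 86.0]
ft_force: [-4.4, -0.1, 8.9]
finger_gap: 0.0194
grasp_force: 55.0
```

Emit:
step_arm --series '[0,0.005,-0.005,0,0,0,0.01,-0.01,0,0,0,0.017,-0.018,0,0,0,0.024,-0.025,0,0,0,0.031,-0.032,0,0,0,0.038,-0.04,0,0,0,0.048,-0.05,0,0,0,0.058,-0.06,0,0,0,0.07,-0.073,0,0,0,0.083,-0.087,0,0]'

```text
time: 15.18
tool_pos: [0.5285, 0.3034, 0.2177]
orientation: [136.6, -2.7, 86.0]
ft_force: [0.4, -0.4, -0.5]
finger_gap: 0.0034
grasp_force: 58.4
```

```bash
python3 - <<'E'
from h import *
from bench import vision
s=st();d=vision.get_image("side");e=vision.get_image("scene")
a=cv2.resize(d["color"][150:300,100:260],(400,375),interpolation=cv2.INTER_CUBIC);b=cv2.resize(e["color"][150:300,80:240],(400,375),interpolation=cv2.INTER_CUBIC)
cv2.imwrite("pics/s4.png",np.hstack([a,b]))
E
```

```text
t 15.18 pos [0.5285 0.3034 0.2177] ori [136.61  -2.74  85.98] j [ -50.5   12.3   -3.5  125.1   71.1   37.3 -116.4] f [ 0.4 -0.4 -0.5] gap 0.0034
```

View pics/s4.png

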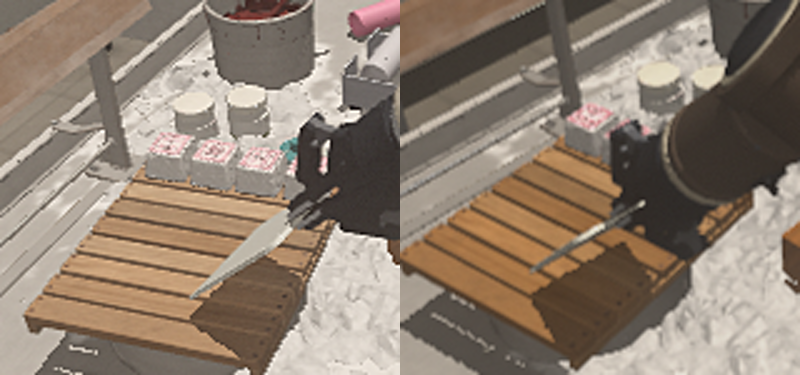

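```bash
cat > fk.py <<'E'
from h import *
from scipy.optimize import least_squares
D=[([-3.908,23.601,-.728,91.505,.32,64.991,-4.707],[.624,0,.23],[-179.905,0,90]),
([-5.8385,57.011,20.459,15.3086,-17.9636,106.127,-.213],[.89022,-.00007,.37364],[177.605,.036,90.03]),
([-5.9263,65.549,62.4357,7.8308,-59.2322,106.13,1.5143],[.9311,-.0024,.33025],[175.49,.45,89.9]),
([-35.841,48.412,71.939,67.774,-47.332,88.039,25.978],[.76867,.00068,.31865],[175.5,0,90.1]),
([-9.18653,32.072,14.0359,36.787,-7.923,106.107,-.2046],[.73818,-.0013,.55732],[174.38,.02,89.97]),
([-41.1,26.9,9.6,97.8,-1.5,51.2,-31.8],[.5699,.303,.1574],[174.6,.33,90.02]),
([-16,12.2,30,18.9,-13.5,106.1,-3.1],[.5815,-.0317,.9457],[136.33,-2.79,85.99]),
([-49.7,5.3,-6.6,120.4,58,43.8,-101.4],[.5131,.3118,.2972],[136.55,-2.88,86]),
([-51.4,26.1,-3.2,129.2,95.8,35.9,-146.7],[.5286,.3097,.0975],[136.57,-2.8,86]),
([-50.5,12.3,-3.5,125.1,71.1,37.3,-116.4],[.5285,.3034,.2177],[136.61,-2.74,85.98])]
def fk(q,P):
    q=np.array(q)*P[0:7]; off=P[7:14]
    h,sx,sy,L1,e1,ey,L2,e2,e2y,w,wy,L3=P[14:26]
    Rz=lambda a:R.from_euler('z',a,degrees=True).as_matrix();Ry=lambda a:R.from_euler('y',a,degrees=True).as_matrix()
    q=q+off
    M=Rz(q[0]);p=np.array([0,0,h])+M@[sx,sy,0]
    M=M@Ry(q[1]);M=M@Rz(q[2]);p=p+M@[e1,ey,L1]
    M=M@Ry(q[3]);M=M@Rz(q[4]);p=p+M@[e2,e2y,L2]
    M=M@Ry(q[5]);p=p+M@[w,wy,0];M=M@Rz(q[6]);p=p+M@[0,0,L3]
    return p,M
if __name__=="__main__":
    import itertools
    best=None
    for s in itertools.product([1,-1],repeat=4):
      for o1 in (0,):
       for o7 in (0,90,180,-90):
        sg=np.array([s[0],1,s[1],1,s[2],1,s[3]])
        def f(v):
            P=np.r_[sg,v[:7],v[7:]];e=[]
            for q,p,o in D:
                pp,M=fk(q,P);e+=list((pp-p)*10)+list((M-R.from_euler('xyz',o,degrees=True).as_matrix()).ravel())
            return np.array(e)
        r=least_squares(f,np.r_[o1,0,0,0,0,0,o7,.36,0,0,.5,0,0,.47,0,0,0,0,.39],max_nfev=60)
        if best is None or r.cost<best[0]: best=(r.cost,sg,r.x,np.abs(r.fun).max())
    print(best[0],best[3],best[1],np.round(best[2],3));np.save("P.npy",np.r_[best[1],best[2]])
E
time python3 fk.py
```

```text
5.567110877382854e-05 0.004979562682337901 [-1  1 -1  1 -1  1 -1] [ 7.2000e-02 -1.5000e-02 -3.2000e-02  6.2000e-02 -6.0000e-03 -7.0000e-03
  9.0027e+01  2.8400e-01  0.0000e+00 -3.0000e-02  5.3300e-01  0.0000e+00
 -1.9000e-02  4.5300e-01 -0.0000e+00 -6.9015e+01  0.0000e+00  6.9015e+01
  3.5000e-01]
real	0m28.551s
user	0m28.393s
sys	0m0.177s
```

```bash
python3 - <<'E'
from h import *
s=st()
for p in ([.53,.30,.40],[.55,0.0,.50]): print(delta(s,p))
E
```

```text
t 15.28 pos [0.5295 0.3044 0.2204] ori [136.42  -2.99  85.96] j [ -50.4   12.2   -3.5  125.    71.2   37.3 -116.4] f [-0.2 -0.3 -0.7] gap 0.0033
[ 0.005   0.1244 -0.1296]
[-0.2872  0.2337 -0.1848]
```

Emit:
step_arm --series '[0,0.025,-0.026,0,0,0,0.05,-0.052,0,0,0,0.075,-0.078,0,0,0,0.1,-0.104,0,0,0.005,0.124,-0.13,0,0,-0.02,0.134,-0.135,0,0,-0.05,0.144,-0.14,0,0,-0.08,0.154,-0.145,0,0,-0.11,0.164,-0.15,0,0,-0.14,0.175,-0.155,0,0,-0.17,0.19,-0.16,0,0,-0.2,0.2,-0.165,0,0,-0.23,0.21,-0.17,0,0,-0.26,0.222,-0.18,0,0,-0.287,0.234,-0.185,0,0,-0.287,0.234,-0.185,0,0]'

```text
time: 16.62
tool_pos: [0.5505, -0.0063, 0.4996]
orientation: [136.5, -2.8, 85.5]
ft_force: [0.2, -1.6, -0.4]
finger_gap: 0.0032
grasp_force: 58.4
```

```bash
python3 - <<'E'
from h import *
s=st()
for p in ([.50,0,.40],[.45,0.0,.28]): print(delta(s,p))
E
```

```text
t 16.62 pos [ 0.5505 -0.0063  0.4996] ori [136.49  -2.77  85.5 ] j [-18.6 -16.6   6.8 111.8  16.   42.9 -24.5] f [ 0.2 -1.6 -0.4] gap 0.0032
[-0.0025 -0.1054  0.0372]
[-0.0122 -0.2239  0.0897]
```

Emit:
step_arm --series '[0,-0.03,0.01,0,0,-0.001,-0.06,0.02,0,0,-0.002,-0.09,0.03,0,0,-0.004,-0.12,0.043,0,0,-0.006,-0.15,0.056,0,0,-0.008,-0.18,0.07,0,0,-0.01,-0.2,0.08,0,0,-0.012,-0.223,0.09,0,0]'

```text
time: 17.28
tool_pos: [0.4493, 0.0054, 0.2726]
orientation: [137.0, -2.7, 85.9]
ft_force: [-0.3, -0.4, -0.9]
finger_gap: 0.0032
grasp_force: 58.4
```

Emit:
step_arm --series '[0,-0.03,-0.025,0,0,0,-0.06,-0.05,0,0]'

```text
time: 17.45
tool_pos: [0.432, 0.0131, 0.2515]
orientation: [137.3, -2.6, 85.7]
ft_force: [12.9, -0.6, 9.1]
finger_gap: 0.0038
grasp_force: 58.6
```

Emit:
step_arm --series '[0,-0.03,-0.025,0,0,0,-0.06,-0.05,0,0]'

```text
time: 17.62
tool_pos: [0.4218, 0.0274, 0.2425]
orientation: [138.8, -2.2, 85.4]
ft_force: [-0.6, -1.3, -0.8]
finger_gap: 0.0033
grasp_force: 58.6
```

```bash
python3 - <<'E'
from h import *
s=st()
E
```

```text
t 17.62 pos [0.4218 0.0274 0.2425] ori [138.79  -2.18  85.39] j [ 11.5 -16.7 -27.7 145.5  28.1  11.5 -49.1] f [-0.6 -1.3 -0.8] gap 0.0033
```

Emit:
step_arm --series '[-0.008,-0.031,-0.025,0,0,-0.016,-0.062,-0.05,0,0]'

```text
time: 17.78
tool_pos: [0.4129, 0.0316, 0.2362]
orientation: [140.3, -1.7, 85.0]
ft_force: [0.1, 0.5, -1.0]
finger_gap: 0.0032
grasp_force: 58.6
```

Emit:
step_arm --series '[-0.008,-0.031,-0.025,0,0,-0.016,-0.062,-0.05,0,0]'

```text
time: 17.95
tool_pos: [0.4026, 0.0393, 0.2311]
orientation: [141.8, -1.1, 84.5]
ft_force: [-0.3, 0.4, -0.3]
finger_gap: 0.0035
grasp_force: 58.6
```

Emit:
step_arm --series '[-0.008,-0.031,-0.025,0,0,-0.016,-0.062,-0.05,0,0]'

```text
time: 18.12
tool_pos: [0.3894, 0.0515, 0.2276]
orientation: [143.2, -0.3, 83.8]
ft_force: [-0.1, 0.9, -0.9]
finger_gap: 0.0032
grasp_force: 58.6
```

```bash
python3 - <<'E'
from h import *
s=st()
E
```

```text
t 18.12 pos [0.3894 0.0515 0.2276] ori [143.17  -0.28  83.82] j [ -5.3 -16.7 -23.6 145.5  37.   23.4 -66.8] f [-0.1  0.9 -0.9] gap 0.0032
```

Emit:
step_arm --series '[-0.02,-0.031,-0.022,0,0,-0.04,-0.062,-0.044,0,0,-0.04,-0.08,-0.066,0,0]'

```text
time: 18.37
tool_pos: [0.3791, 0.0498, 0.2231]
orientation: [145.0, 0.6, 83.0]
ft_force: [-0.3, -0.3, -1.0]
finger_gap: 0.003
grasp_force: 58.5
```

Emit:
step_arm --series '[-0.02,-0.031,-0.022,0,0,-0.04,-0.062,-0.044,0,0]'

```text
time: 18.53
tool_pos: [0.3677, 0.0472, 0.217]
orientation: [146.8, 1.6, 82.5]
ft_force: [-0.2, 0.6, -0.6]
finger_gap: 0.0034
grasp_force: 58.6
```

Emit:
step_arm --series '[-0.01,-0.031,-0.022,0,0,-0.02,-0.062,-0.044,0,0]'

```text
time: 18.7
tool_pos: [0.3473, 0.0585, 0.2122]
orientation: [148.3, 2.8, 81.3]
ft_force: [-0.0, 0.1, -1.3]
finger_gap: 0.0032
grasp_force: 58.6
```

Emit:
step_arm --series '[-0.01,-0.031,-0.022,0,0,-0.02,-0.062,-0.044,0,0]'

```text
time: 18.87
tool_pos: [0.3202, 0.0776, 0.2083]
orientation: [149.6, 4.1, 80.9]
ft_force: [0.2, 0.0, -1.1]
finger_gap: 0.0035
grasp_force: 58.6
```

```bash
python3 - <<'E'
from h import *
s=st()
E
```

```text
t 18.87 pos [0.3202 0.0776 0.2083] ori [149.6    4.06  80.86] j [-29.5 -16.8 -19.2 145.5  34.2  41.8 -80.8] f [ 0.2  0.  -1.1] gap 0.0035
```

Emit:
step_arm --series '[-0.035,0.005,0,0,0,-0.07,0.008,0,0,0,-0.09,0.01,0,0,0,-0.09,0.01,0,0,0]'

```text
time: 19.2
tool_pos: [0.3464, 0.0176, 0.2012]
orientation: [150.7, 4.8, 80.9]
ft_force: [-0.9, -0.7, -1.0]
finger_gap: 0.0038
grasp_force: 58.6
```

```bash
cat > sim.py <<'E'
from fk import *
P=np.load("P.npy")
lo=np.array([-169.25,-16.82,-84.01,7.8,-59.2,7.22,-163.78]);hi=np.array([169.25,113.86,82.57,145.47,239.2,106.19,163.78])
def ik(q,p,M,w=.5):
    f=lambda v:np.r_[fk(v,P)[0]-p, w*R.from_matrix(fk(v,P)[1].T@M).as_rotvec(), 1e-5*(v-q)]
    return least_squares(f,np.clip(q,lo+1e-3,hi-1e-3),bounds=(lo,hi),x_scale=20.).x
def call(q,rows,w=.5):
    p0,M0=fk(q,P)
    for r in rows: q=ik(q,p0+M0@np.array(r[:3]),M0@R.from_euler('z',r[3],degrees=True).as_matrix(),w)
    return q
E
python3 - <<'E'
from sim import *
s=st();T=toolT(s);print(np.round(T[:3,2],3),"W",np.round(T[:3,3]-.35*T[:3,2],3),"tooly",np.round(T[:3,1],3))
# validate vs the recorded call
q=np.array([ -5.3,-16.7,-23.6,145.5,37.,23.4,-66.8])
for w in (.2,.5,1):
    a=call(q,[(-.02,-.031,-.022,0),(-.04,-.062,-.044,0),(-.04,-.08,-.066,0)],w);p,M=fk(a,P);print(w,np.round(p,3),np.round(R.from_matrix(M).as_euler('xyz',degrees=True),1),np.round(a,0))
E
```

```text
t 19.2 pos [0.3464 0.0176 0.2012] ori [150.7    4.79  80.91] j [  2.  -16.7 -28.4 145.5  25.4  30.1 -54.7] f [-0.9 -0.7 -1. ] gap 0.0038
[ 0.472 -0.149 -0.869] W [0.181 0.07  0.505] tooly [ 0.868 -0.097  0.488]
0.2 [0.301 0.044 0.221] [146.6  11.2  76. ] [-32. -17. -24. 145.  36.  53. -89.]
0.5 [0.344 0.069 0.216] [146.3   3.5  81.3] [-17. -17. -26. 145.  37.  36. -79.]
1 [0.366 0.075 0.221] [144.4   0.8  83.2] [-11. -17. -27. 145.  38.  29. -75.]
```

Emit:
step_arm --series '[-0.032,0.006,0.006,0,0,-0.064,0.012,0.012,0,0,-0.096,0.018,0.018,0,0,-0.126,0.022,0.024,0,0,-0.126,0.022,0.024,0,0]'

```text
time: 19.62
tool_pos: [0.3563, -0.1009, 0.2013]
orientation: [150.9, 4.7, 80.7]
ft_force: [0.9, 0.5, -1.8]
finger_gap: 0.0033
grasp_force: 58.6
```

Emit:
step_arm --series '[0.006,-0.034,-0.02,0,0,0.012,-0.068,-0.04,0,0]'

```text
time: 19.78
tool_pos: [0.3431, -0.0935, 0.1957]
orientation: [152.8, 4.5, 80.2]
ft_force: [0.3, -0.2, -0.6]
finger_gap: 0.0035
grasp_force: 58.6
```

```bash
cat >> sim.py <<'E'
def info():
    s=st();T=toolT(s);z=T[:3,2];W=T[:3,3]-.35*z;h=np.r_[z[:2],0]/np.hypot(*z[:2])
    print("tilt",round(np.degrees(np.arccos(-z[2])),1),"az",round(np.degrees(np.arctan2(z[1],z[0])),1),"W",np.round(W,3),"Waz",round(np.degrees(np.arctan2(W[1],W[0])),1),"push",np.round(T[:3,:3].T@(-.04*h),3),"lat(ccw)",np.round(T[:3,:3].T@(.04*np.array([-h[1],h[0],0])),3))
E
python3 -c "
from sim import *
info()"
```

```text
t 19.78 pos [ 0.3431 -0.0935  0.1957] ori [152.78   4.5   80.21] j [ 33.8 -16.8 -27.  145.5  -4.6  22.6   1.1] f [ 0.3 -0.2 -0.6] gap 0.0035
tilt 27.6 az -18.5 W [ 0.189 -0.042  0.506] Waz -12.5 push [ 0.006 -0.035 -0.019] lat(ccw) [ 0.039  0.007 -0.   ]
```

Emit:
step_arm --series '[-0.008,-0.036,-0.019,0,0,-0.016,-0.072,-0.038,0,0]'

```text
time: 19.95
tool_pos: [0.329, -0.1083, 0.1907]
orientation: [154.6, 4.3, 81.0]
ft_force: [0.1, -0.3, -1.4]
finger_gap: 0.0036
grasp_force: 58.6
```

Emit:
step_arm --series '[-0.004,-0.036,-0.018,0,0,-0.008,-0.072,-0.036,0,0]'

```text
time: 20.12
tool_pos: [0.3112, -0.1256, 0.186]
orientation: [156.3, 3.8, 81.3]
ft_force: [0.2, 0.1, -1.0]
finger_gap: 0.0031
grasp_force: 58.6
```

Emit:
step_arm --series '[-0.002,-0.037,-0.017,0,0,-0.004,-0.074,-0.034,0,0]'

```text
time: 20.28
tool_pos: [0.2875, -0.146, 0.1817]
orientation: [157.9, 3.0, 81.6]
ft_force: [0.0, 0.2, -0.2]
finger_gap: 0.0036
grasp_force: 58.6
```

```bash
python3 -c "
from sim import *
info()"
```

```text
t 20.28 pos [ 0.2875 -0.146   0.1817] ori [157.91   2.96  81.65] j [ 56.4 -16.7 -27.4 145.5 -25.7  29.9  41. ] f [ 0.   0.2 -0.2] gap 0.0036
tilt 22.3 az -15.6 W [ 0.16  -0.11   0.506] Waz -34.6 push [ 0.005 -0.037 -0.015] lat(ccw) [ 0.04   0.005 -0.   ]
```

Emit:
step_arm --series '[0.036,0.01,0.005,0,0,0.072,0.02,0.01,0,0,0.072,0.02,0.01,0,0]'

```text
time: 20.53
tool_pos: [0.3219, -0.0772, 0.177]
orientation: [157.7, 3.0, 81.4]
ft_force: [0.2, -0.6, -0.7]
finger_gap: 0.0035
grasp_force: 58.6
```

Emit:
step_arm --series '[0.005,-0.038,-0.015,0,0,0.01,-0.076,-0.03,0,0]'

```text
time: 20.7
tool_pos: [0.3082, -0.0721, 0.1768]
orientation: [159.7, 3.0, 81.5]
ft_force: [0.0, -0.3, -1.1]
finger_gap: 0.0038
grasp_force: 58.6
```

Emit:
step_arm --series '[0.003,-0.038,-0.014,0,0,0.006,-0.076,-0.028,0,0]'

```text
time: 20.87
tool_pos: [0.2974, -0.0669, 0.1735]
orientation: [161.7, 2.9, 81.7]
ft_force: [0.2, 0.4, 0.1]
finger_gap: 0.0032
grasp_force: 58.6
```

```bash
python3 -c "
from sim import *
info()"
```

```text
t 20.87 pos [ 0.2974 -0.0669  0.1735] ori [161.7    2.87  81.69] j [ 32.6 -16.7 -27.9 145.5  -7.4  31.4   2.3] f [0.2 0.4 0.1] gap 0.0032
tilt 18.5 az -16.9 W [ 0.191 -0.035  0.505] Waz -10.2 push [ 0.006 -0.037 -0.013] lat(ccw) [ 0.039  0.006 -0.   ]
```

Emit:
step_arm --series '[-0.005,-0.039,-0.013,0,0,-0.01,-0.078,-0.026,0,0]'

```text
time: 21.03
tool_pos: [0.2835, -0.0783, 0.1701]
orientation: [163.6, 2.6, 81.8]
ft_force: [0.5, 0.1, -0.4]
finger_gap: 0.0035
grasp_force: 58.6
```

Emit:
step_arm --series '[0.003,-0.039,-0.012,0,0,0.006,-0.078,-0.024,0,0]'

```text
time: 21.2
tool_pos: [0.2709, -0.0792, 0.1669]
orientation: [165.6, 2.3, 81.7]
ft_force: [-0.1, 0.6, -1.4]
finger_gap: 0.0036
grasp_force: 58.6
```

Emit:
step_arm --series '[0.007,-0.039,-0.01,0,0,0.014,-0.078,-0.02,0,0]'

```text
time: 21.37
tool_pos: [0.2603, -0.0727, 0.164]
orientation: [167.6, 2.1, 81.7]
ft_force: [0.4, -0.7, -1.5]
finger_gap: 0.0033
grasp_force: 58.6
```

```bash
python3 -c "
from sim import *
info()"
```

```text
t 21.37 pos [ 0.2603 -0.0727  0.164 ] ori [167.6    2.1   81.73] j [ 37.  -16.8 -27.8 145.4  -9.8  37.3   8.5] f [ 0.4 -0.7 -1.5] gap 0.0033
tilt 12.6 az -17.7 W [ 0.188 -0.049  0.506] Waz -14.8 push [ 0.007 -0.038 -0.009] lat(ccw) [ 0.039  0.007 -0.   ]
```

Emit:
step_arm --series '[0.003,-0.039,-0.009,0,0,0.006,-0.078,-0.018,0,0]'

```text
time: 21.53
tool_pos: [0.2478, -0.0729, 0.1616]
orientation: [169.6, 1.8, 81.8]
ft_force: [-0.2, -1.0, 0.4]
finger_gap: 0.0033
grasp_force: 58.6
```

Emit:
step_arm --series '[0.006,-0.039,-0.007,0,0,0.012,-0.078,-0.014,0,0]'

```text
time: 21.7
tool_pos: [0.2361, -0.0686, 0.1594]
orientation: [171.6, 1.5, 81.8]
ft_force: [0.5, 0.6, -0.3]
finger_gap: 0.0031
grasp_force: 58.6
```

Emit:
step_arm --series '[0.006,-0.039,-0.006,0,0,0.012,-0.078,-0.012,0,0]'

```text
time: 21.87
tool_pos: [0.2246, -0.0635, 0.1579]
orientation: [173.7, 1.3, 81.8]
ft_force: [-1.1, -0.8, -1.4]
finger_gap: 0.0033
grasp_force: 58.6
```

```bash
python3 -c "
from sim import *
info()"
```

```text
t 21.87 pos [ 0.2246 -0.0635  0.1579] ori [173.67   1.28  81.82] j [ 37.5 -16.8 -27.9 145.4  -9.8  43.5   8.8] f [-1.1 -0.8 -1.4] gap 0.0033
tilt 6.5 az -19.6 W [ 0.187 -0.05   0.506] Waz -15.0 push [ 0.008 -0.039 -0.004] lat(ccw) [ 0.039  0.008 -0.   ]
```

Three more to bring it upright.

Emit:
step_arm --series '[0.007,-0.039,-0.004,0,0,0.014,-0.078,-0.008,0,0]'

```text
time: 22.03
tool_pos: [0.2136, -0.0556, 0.1565]
orientation: [175.7, 1.1, 81.8]
ft_force: [-0.9, 0.2, 0.4]
finger_gap: 0.0038
grasp_force: 58.6
```

Emit:
step_arm --series '[0.008,-0.039,-0.003,0,0,0.016,-0.078,-0.006,0,0]'

```text
time: 22.2
tool_pos: [0.2033, -0.0438, 0.1559]
orientation: [177.8, 1.0, 81.8]
ft_force: [0.9, 0.0, -0.6]
finger_gap: 0.0032
grasp_force: 58.6
```

Emit:
step_arm --series '[0.008,-0.039,-0.002,0,0,0.016,-0.078,-0.004,0,0]'

```text
time: 22.37
tool_pos: [0.1929, -0.0283, 0.1558]
orientation: [179.8, 1.0, 81.8]
ft_force: [0.6, -0.1, -0.3]
finger_gap: 0.0036
grasp_force: 58.6
```

```bash
python3 -c "
from sim import *
info()
s=st()
for p in ([.25,-.06,.25],[.335,-.205,.25],[.335,-.205,.18]): print(delta(s,p))"
```

```text
t 22.37 pos [ 0.1929 -0.0283  0.1558] ori [179.84   1.03  81.82] j [ 28.9 -16.8 -27.9 145.4  -8.8  49.8  -0.5] f [ 0.6 -0.1 -0.3] gap 0.0036
tilt 1.0 az -89.5 W [ 0.193 -0.022  0.506] Waz -6.5 push [ 0.04  -0.006 -0.001] lat(ccw) [0.006 0.04  0.   ]
t 22.37 pos [ 0.1929 -0.0283  0.1558] ori [179.84   1.03  81.82] j [ 28.9 -16.8 -27.9 145.4  -8.8  49.8  -0.5] f [ 0.6 -0.1 -0.3] gap 0.0036
[-0.025   0.0613 -0.0936]
[-0.1564  0.166  -0.0909]
[-0.1551  0.1659 -0.021 ]
```

```bash
python3 - <<'E'
from h import *
from bench import vision
d=vision.get_image("scene")
def q(n,u,v,z):
    p=onz(d,225+u/5,145+v/5,z);print(n,np.round(p,3));return p
a=q("plateL far",127,172,.057);b=q("plateL near",572,374,.057);c=q("plateR near",684,267,.057)
print("yaw",np.degrees(np.arctan2(*(a-b)[[1,0]])), np.degrees(np.arctan2(*(b-c)[[1,0]]))-90)
e=q("slot R",278,382,.07);f=q("slot L",178,466,.07);print(np.degrees(np.arctan2(*(f-e)[[1,0]]))-90)
q("st1",241,344,.07);q("st2",342,393,.07);q("st3",222,488,.07);q("st4",128,436,.07);q("foot",353,470,0);q("foot2",45,490,.0)
q("form end",465,285,.067);q("form top end",575,205,.067)
E
```

```text
plateL far [ 0.695 -0.165  0.057]
plateL near [ 0.361 -0.169  0.057]
plateR near [ 0.363 -0.301  0.057]
yaw 0.7385468210570043 0.8322798965775604
slot R [ 0.478 -0.044  0.07 ]
slot L [0.476 0.046 0.07 ]
1.0987526749437961
st1 [ 0.515 -0.058  0.07 ]
st2 [ 0.444 -0.059  0.07 ]
st3 [0.447 0.045 0.07 ]
st4 [0.513 0.045 0.07 ]
foot [ 0.446 -0.076  0.   ]
foot2 [ 0.573  0.051 -0.   ]
form end [ 0.449 -0.19   0.067]
form top end [ 0.442 -0.303  0.067]
```

Emit:
step_arm --series '[-0.01,0.02,-0.03,0,0,-0.02,0.04,-0.06,0,0,-0.03,0.06,-0.095,-2,0,-0.06,0.08,-0.1,-4,0,-0.09,0.1,-0.1,-6,0,-0.12,0.12,-0.1,-8,0,-0.15,0.14,-0.1,-8,0,-0.165,0.15,-0.1,-8,0,-0.165,0.15,-0.1,-8,0]'

```text
time: 23.17
tool_pos: [0.3197, -0.215, 0.2589]
orientation: [179.9, 1.1, 89.7]
ft_force: [-0.7, -0.3, -0.9]
finger_gap: 0.003
grasp_force: 58.7
```

```bash
python3 - <<'E'
from h import *
from bench import vision
s=st();d=vision.get_image("wrist");np.save("w5.npy",toolT(s));cv2.imwrite("pics/w5.png",cv2.resize(d["color"],(800,600),interpolation=cv2.INTER_CUBIC))
E
```

```text
t 23.17 pos [ 0.3197 -0.215   0.2589] ori [179.9    1.11  89.67] j [ 27.4  -2.5  -1.5 119.8   1.   62.1  25.1] f [-0.7 -0.3 -0.9] gap 0.003
```

View pics/w5.png

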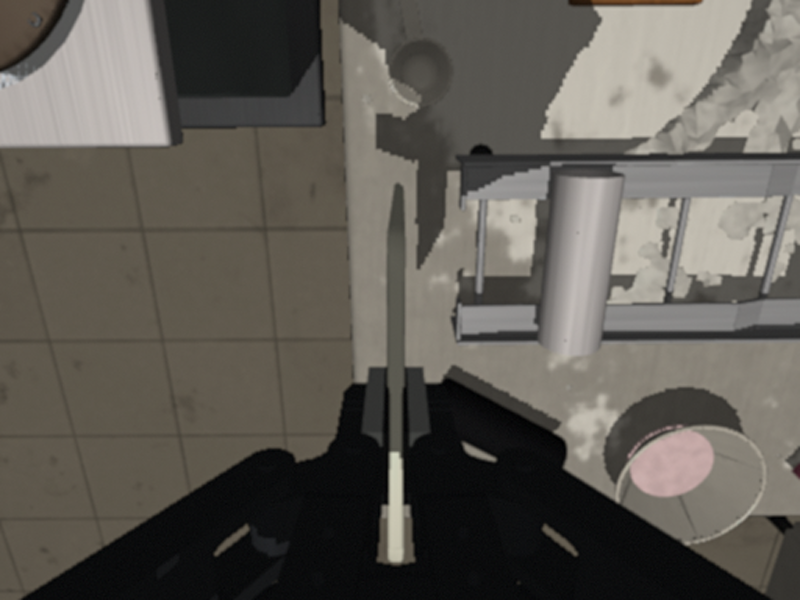

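```bash
python3 - <<'E'
from h import *
from bench import vision
d=vision.get_image("wrist");T=np.load("w5.npy");k=1.5625
for n,u,v,z in [("L near",460,157,.057),("L far",800,156,.057),("R near",457,338,.057),("R",800,340,.057),("form l",547,260,.067),("form r",614,260,.067),("form top",590,170,.067),("form bot",572,352,.067),("lip",455,250,.054)]: print(n,np.round(onz(d,u,v,z,T,k),3))
# card corner: project candidates tool coords (x, 0, zeta)
M=np.array(d["T_tool_cam"]);o=M[:3,3];ray=M[:3,:3]@np.array([(399/k-d["cx"])/d["fx"],-(186/k-d["cy"])/d["fy"],-1])
for x in (.053,.056,.058,.061):
    t=(x-o[0])/ray[0];print(x,np.round(o+t*ray,4))
print("tool x",T[:3,0])
E
```

```text
L near [ 0.362 -0.163  0.057]
L far [ 0.584 -0.164  0.057]
R near [ 0.365 -0.294  0.057]
R [ 0.62  -0.298  0.057]
form l [ 0.423 -0.231  0.067]
form r [ 0.468 -0.231  0.067]
form top [ 0.444 -0.171  0.067]
form bot [ 0.448 -0.301  0.067]
lip [ 0.361 -0.227  0.054]
0.053 [0.053  0.0011 0.0853]
0.056 [0.056  0.0009 0.0634]
0.058 [0.058  0.0008 0.0488]
0.061 [0.061  0.0006 0.0268]
tool x [ 0.00578352  0.99979563 -0.01937124]
```

Emit:
step_arm --series '[0,0,0.035,0,0,0,0,0.07,0,0,0,0,0.1,0,0,0,0,0.115,0,0,0,0,0.12,0,0]'

```text
time: 23.68
tool_pos: [0.3163, -0.2118, 0.137]
orientation: [-179.8, 0.9, 89.9]
ft_force: [0.4, 0.3, 0.5]
finger_gap: 0.0034
grasp_force: 58.7
```

Emit:
step_arm --series '[0,0,0.005,0,0,0,0,0.005,0,0]'

```text
time: 23.85
tool_pos: [0.319, -0.2138, 0.1353]
orientation: [179.9, 1.1, 89.9]
ft_force: [-2.2, 0.3, 6.7]
finger_gap: 0.0033
grasp_force: 60.0
```

Emit:
step_arm --series '[0,0,0.004,0,0,0,0,0.004,0,0]'

```text
time: 24.02
tool_pos: [0.3219, -0.2162, 0.1339]
orientation: [179.5, 1.3, 89.8]
ft_force: [-2.2, -4.4, 26.2]
finger_gap: 0.0034
grasp_force: 63.6
```

```bash
python3 - <<'E'
from h import *
from bench import vision
s=st();d=vision.get_image("side");e=vision.get_image("scene")
for n,g in(("side",d),("scene",e)): print(n,np.round(proj(g,s["tool_pos"])))
p=proj(d,s["tool_pos"]).astype(int);q=proj(e,s["tool_pos"]).astype(int)
a=d["color"][max(0,p[1]-60):p[1]+60,max(0,p[0]-40):p[0]+40];b=e["color"][max(0,q[1]-60):q[1]+60,max(0,q[0]-40):q[0]+40]
cv2.imwrite("pics/c6.png",np.hstack([cv2.resize(a,(400,600),interpolation=cv2.INTER_CUBIC),cv2.resize(b,(400,600),interpolation=cv2.INTER_CUBIC)]))
print(p,q,a.shape,b.shape)
E
```

```text
t 24.02 pos [ 0.3219 -0.2162  0.1339] ori [179.49   1.33  89.84] j [ 27.3   7.3  -1.6 129.4   1.8  42.3  24.3] f [-2.2 -4.4 26.2] gap 0.0034
side [349. 173.]
scene [363. 196.]
[348 173] [362 195] (120, 80, 3) (120, 80, 3)
```

Emit:
step_arm --series '[0,0,-0.02,0,0,0,0,-0.055,0,0,0,0,-0.09,0,0,-0.005,0.01,-0.11,0,0,-0.01,0.035,-0.11,0,0,-0.015,0.055,-0.11,0,0,-0.015,0.068,-0.11,0,0,-0.015,0.07,-0.11,0,0]'

```text
time: 24.78
tool_pos: [0.3902, -0.2263, 0.2413]
orientation: [179.9, 1.0, 89.9]
ft_force: [0.5, 0.2, -0.2]
finger_gap: 0.0028
grasp_force: 59.5
```

```bash
python3 - <<'E'
from h import *
s=st();print(delta(s,[.392,-.231,.195]))
from bench import vision
d=vision.get_image("wrist");e=vision.get_image("side");f=vision.get_image("scene")
k=[cv2.resize(x,(400,300)) for x in (d["color"],)]
p=proj(e,s["tool_pos"]).astype(int);q=proj(f,s["tool_pos"]).astype(int)
a=e["color"][p[1]-20:p[1]+70,p[0]-60:p[0]+60];b=f["color"][q[1]-20:q[1]+70,q[0]-60:q[0]+60]
# numeric: card left corner in wrist image -> check silhouette in side view by brightness
cv2.imwrite("pics/c7.png",np.vstack([np.hstack([cv2.resize(a,(400,300),interpolation=cv2.INTER_CUBIC),cv2.resize(b,(400,300),interpolation=cv2.INTER_CUBIC)]),np.hstack([k[0],k[0]*0])]))
print(p,q)
E
```

```text
t 24.78 pos [ 0.3902 -0.2263  0.2413] ori [179.85   1.05  89.94] j [ 25.5   5.6  -2.5 114.    1.3  59.9  22.4] f [ 0.5  0.2 -0.2] gap 0.0028
[-0.0039  0.0017  0.0464]
[331 138] [347 153]
```

View pics/c7.png

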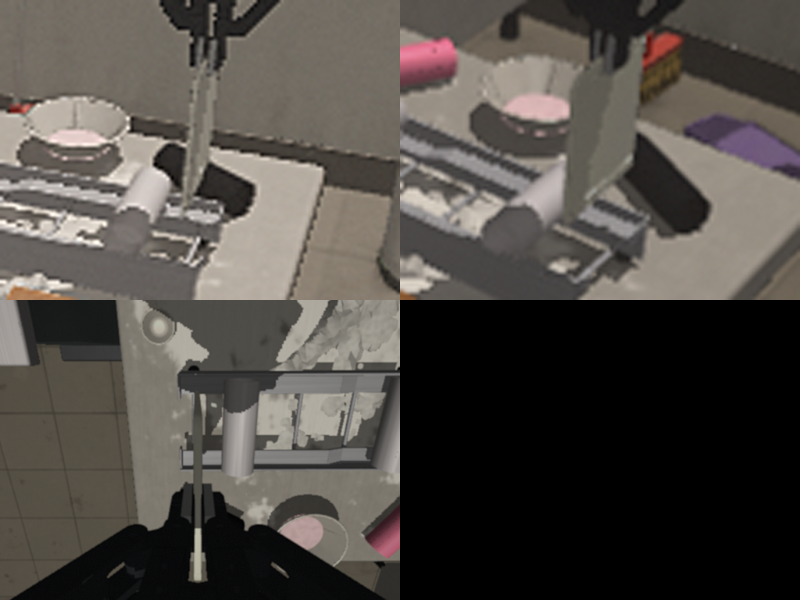

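```bash
python3 - <<'E'
from h import *
from bench import vision
d=vision.get_image("scene");o,M=cam(d)
def onx(u,v,x):
    k=M@np.array([(u-d["cx"])/d["fx"],-(v-d["cy"])/d["fy"],-1]);return o+k*(x-o[0])/k[0]
for u,v in [(168,222),(237,160),(242,38),(173,95)]: print(np.round(onx(287+u/3.333,133+v/3.333,.391),3))
E
```

```text
[ 0.391 -0.2    0.097]
[ 0.391 -0.318  0.1  ]
[ 0.391 -0.295  0.239]
[ 0.391 -0.185  0.235]
```

```bash
python3 - <<'E'
from h import *
from bench import vision
s=st();T=toolT(s);d=vision.get_image("scene");w=vision.get_image("wrist");e=vision.get_image("side")
g=cv2.cvtColor(d["color"],cv2.COLOR_BGR2HSV)
for x,z in [(.046,.1355),(-.066,.1355),(.040,.14),(.046,-.0145),(-.066,-.0145)]:
    p=(T@np.array([x,0,z,1]))[:3];print(x,z,np.round(p,3),np.round((proj(d,p)-[287,133])*3.333)+[400,0],np.round((proj(e,p)-[271,118])*3.333),np.round(proj(w,p,T)*.78125)+[0,300])
E
```

```text
t 24.98 pos [ 0.3868 -0.2265  0.2402] ori [-179.95    1.01   89.84] j [ 25.6   5.5  -2.4 114.3   1.4  59.9  22.4] f [ 0.4  0.5 -0.5] gap 0.0034
0.046 0.1355 [ 0.387 -0.183  0.104] [562. 227.] [182. 215.] [198. 393.]
-0.066 0.1355 [ 0.387 -0.295  0.106] [629. 168.] [207. 160.] [198. 486.]
0.04 0.14 [ 0.387 -0.189  0.1  ] [565. 228.] [183. 215.] [198. 398.]
0.046 -0.0145 [ 0.387 -0.18   0.254] [577.  79.] [197.  78.] [199. 433.]
-0.066 -0.0145 [ 0.387 -0.292  0.256] [648.  23.] [222.  28.] [199. 595.]
```

Emit:
step_arm --series '[0.008,0.003,0.015,0,0,0.008,0.003,0.03,0,0,0.008,0.003,0.04,0,0,0.008,0.003,0.045,0,0,0.008,0.003,0.046,0,0,0.008,0.003,0.046,0,0]'

```text
time: 25.63
tool_pos: [0.3908, -0.22, 0.1944]
orientation: [180.0, 1.0, 89.8]
ft_force: [-0.5, 0.2, -1.0]
finger_gap: 0.0034
grasp_force: 59.5
```

Emit:
step_arm --series '[0,0.004,0,0,0,0,0.009,0,0,0,0,0.014,0,0,0,0,0.019,0,0,0,0,0.023,0,0,0,0,0.027,0,0,0,0,0.031,0,0,0,0,0.035,0,0,0,0,0.04,0,0,0,0,0.045,0,0,0,0,0.05,0,0,0,0,0.055,0,0,0,0,0.06,0,0,0,0,0.065,0,0,0,0,0.07,0,0,0,0,0.075,0,0,0,0,0.08,0,0,0,0,0.085,0,0,0,0,0.09,0,0,0,0,0.095,0,0,0]'

```text
time: 27.3
tool_pos: [0.4865, -0.22, 0.1944]
orientation: [180.0, 1.0, 89.8]
ft_force: [0.4, -0.3, -1.4]
finger_gap: 0.0035
grasp_force: 59.5
```

Emit:
step_arm --series '[0,0.005,0,0,0,0,0.01,0,0,0,0,0.015,0,0,0,0,0.02,0,0,0,0,0.025,0,0,0,0,0.03,0,0,0,0,0.035,0,0,0,0,0.04,0,0,0,0,0.045,0,0,0,0,0.05,0,0,0,0,0.055,0,0,0,0,0.06,0,0,0,0,0.065,0,0,0,0,0.07,0,0,0,0,0.075,0,0,0,0,0.08,0,0,0,0,0.085,0,0,0,0,0.089,0,0,0,0,0.089,0,0,0]'

```text
time: 28.88
tool_pos: [0.5759, -0.2201, 0.1943]
orientation: [180.0, 1.0, 89.9]
ft_force: [-0.8, 0.9, -0.8]
finger_gap: 0.0031
grasp_force: 59.5
```

```bash
python3 - <<'E'
from h import *
from bench import vision
s=st();d=vision.get_image("scene");e=vision.get_image("side");np.savez("push.npz",scene=d["color"],side=e["color"])
# expected pixel of form at ledge vs. bay, and brightness profile along the rack axis
for n,g in(("scene",d),("side",e)):
    c=cv2.cvtColor(g["color"],cv2.COLOR_BGR2GRAY);c0=cv2.imread(f"pics/{n}0.png",0)
    for y in (-.20,-.235):
        xs=np.arange(.38,.70,.01);print(n,y,[(int(c0[int(v),int(u)]),int(c[int(v),int(u)])) for u,v in (proj(g,(x,y,.08)) for x in xs)])
E
```

```text
t 28.88 pos [ 0.5759 -0.2201  0.1943] ori [179.95   1.02  89.87] j [18.5 24.4 -3.6 95.4  2.8 59.9 13.7] f [-0.8  0.9 -0.8] gap 0.0031
scene -0.2 [(67, 69), (68, 68), (69, 71), (87, 85), (138, 139), (169, 83), (188, 131), (173, 189), (156, 183), (178, 181), (175, 177), (133, 134), (77, 79), (70, 70), (72, 73), (85, 87), (105, 106), (75, 73), (130, 103), (89, 92), (88, 94), (90, 99), (85, 124), (77, 88), (126, 85), (162, 80), (182, 116), (188, 159), (169, 178), (147, 194), (147, 179), (147, 138)]
scene -0.235 [(134, 136), (147, 148), (116, 140), (86, 138), (140, 134), (176, 144), (189, 146), (180, 139), (146, 138), (130, 131), (153, 155), (144, 145), (136, 138), (142, 143), (130, 132), (135, 138), (133, 135), (130, 114), (138, 94), (151, 118), (150, 109), (150, 111), (83, 94), (80, 93), (126, 128), (154, 192), (177, 168), (188, 155), (166, 183), (79, 189), (86, 166), (144, 144)]
side -0.2 [(96, 98), (96, 96), (95, 96), (95, 96), (158, 98), (193, 99), (205, 90), (195, 96), (121, 96), (97, 97), (96, 96), (99, 96), (99, 99), (87, 87), (98, 98), (96, 97), (97, 97), (96, 99), (98, 169), (106, 113), (89, 134), (168, 95), (91, 152), (94, 207), (119, 99), (183, 222), (196, 207), (206, 182), (196, 199), (91, 206), (207, 197), (182, 185)]
side -0.235 [(188, 188), (71, 70), (186, 187), (210, 209), (174, 74), (193, 156), (205, 89), (194, 179), (88, 78), (192, 195), (74, 75), (186, 187), (78, 80), (189, 190), (80, 79), (195, 196), (73, 74), (187, 187), (128, 132), (91, 129), (100, 133), (96, 108), (99, 166), (97, 189), (144, 209), (176, 206), (200, 149), (205, 176), (197, 201), (94, 208), (79, 196), (97, 95)]
```

Emit:
step_arm --series '[0,-0.01,0,0,0,0,-0.02,-0.01,0,0,0,-0.02,-0.04,0,0,0,-0.02,-0.075,0,0,0.01,-0.025,-0.105,0,0,0.035,-0.045,-0.106,0,0,0.06,-0.065,-0.106,0,0,0.085,-0.08,-0.106,0,0,0.11,-0.09,-0.106,0,0,0.125,-0.098,-0.106,0,0,0.13,-0.098,-0.106,0,0,0.13,-0.098,-0.106,0,0]'

```text
time: 29.98
tool_pos: [0.4765, -0.0873, 0.2991]
orientation: [179.9, 1.0, 89.9]
ft_force: [-0.1, 0.0, -1.6]
finger_gap: 0.0035
grasp_force: 59.5
```

```bash
cat > slot.py <<'E'
from h import *
from bench import vision
s=st();T=toolT(s);d=vision.get_image("wrist");np.savez("slot.npz",c=d["color"],T=T)
c=cv2.GaussianBlur(d["color"],(3,3),0)
xs=np.arange(.42,.541,.004)
for y in np.arange(-.07,.13,.02):
    row=[]
    for x in xs:
        u,v=proj(d,(x,y,.07),T)
        row.append(int(c[int(round(v)),int(round(u))].max()) if 0<=u<511 and 0<=v<383 else -1)
    print(round(y,2),row)
E
python3 slot.py
```

```text
t 29.98 pos [ 0.4765 -0.0873  0.2991] ori [179.89   1.05  89.93] j [ 11.5   6.8  -8.3 104.6   2.2  68.6   2.3] f [-0.1  0.  -1.6] gap 0.0035
-0.07 [162, 162, 162, 161, 162, 162, 162, 162, 162, 162, 162, 162, 164, 77, 55, 100, 161, 163, 123, 70, 72, 72, 72, 73, 162, 162, 161, 161, 163, 161, 163]
-0.05 [161, 162, 161, 161, 161, 163, 113, 96, 95, 100, 101, 109, 110, 113, 114, 115, 88, 49, 51, 47, 47, 49, 48, 47, 47, 83, 163, 160, 163, 161, 162]
-0.03 [162, 162, 161, 161, 161, 162, 126, 97, 94, 93, 42, 45, 46, 43, 43, 50, 46, 44, 43, 46, 47, 48, 47, 46, 47, 53, 72, 71, 72, 71, 71]
-0.01 [161, 161, 160, 161, 161, 160, 137, 92, 88, 94, 77, 58, 59, 45, 42, 50, 46, 39, 44, 44, 46, 45, 48, 45, 46, 49, 72, 71, 72, 72, 72]
0.01 [72, 71, 72, 70, 71, 71, 57, 41, 39, 41, 47, 45, 46, 45, 43, 49, 46, 40, 43, 44, 46, 46, 47, 45, 44, 49, 71, 71, 72, 71, 72]
0.03 [70, 71, 71, 70, 71, 71, 62, 41, 39, 43, 47, 46, 45, 45, 42, 48, 45, 42, 43, 44, 45, 48, 47, 44, 44, 49, 71, 71, 72, 71, 62]
0.05 [70, 71, 70, 70, 71, 70, 66, 42, 40, 42, 48, 47, 45, 45, 41, 47, 45, 41, 41, 43, 44, 48, 45, 43, 42, 48, 65, 62, 80, 96, 111]
0.07 [-1, -1, -1, -1, -1, -1, -1, -1, -1, -1, -1, -1, -1, -1, -1, -1, -1, -1, -1, -1, -1, -1, -1, -1, -1, -1, -1, -1, -1, -1, -1]
0.09 [-1, -1, -1, -1, -1, -1, -1, -1, -1, -1, -1, -1, -1, -1, -1, -1, -1, -1, -1, -1, -1, -1, -1, -1, -1, -1, -1, -1, -1, -1, -1]
0.11 [-1, -1, -1, -1, -1, -1, -1, -1, -1, -1, -1, -1, -1, -1, -1, -1, -1, -1, -1, -1, -1, -1, -1, -1, -1, -1, -1, -1, -1, -1, -1]
```

```bash
python3 - <<'E'
from h import *
from bench import vision
z=np.load("slot.npz");w=vision.get_image("wrist");sc=vision.get_image("scene");sd=vision.get_image("side")
xs=np.arange(.440,.526,.002)
def prof(img,d,ys,T=None):
    pts=np.array([[proj(d,(x,y,.07),T) for x in xs] for y in ys],np.float32)
    g=cv2.remap(img.astype(np.float32).sum(2),pts[...,0],pts[...,1],cv2.INTER_LINEAR);return np.round(g.mean(0)).astype(int)
print("x",[int(round(x*1000)) for x in xs])
print("wrist .01-.05",prof(z["c"],w,np.arange(.005,.055,.002),z["T"]).tolist())
print("wrist -.05",prof(z["c"],w,np.arange(-.055,-.045,.002),z["T"]).tolist())
s0=cv2.imread("pics/scene0.png");d0=cv2.imread("pics/side0.png")
for y in(-.05,-.035,-.02,-.005,.01): print("scene",y,prof(s0,sc,[y-.003,y,y+.003]).tolist())
for y in(-.05,-.035,-.02,-.005,.01,.03): print("side",y,prof(d0,sd,[y-.003,y,y+.003]).tolist())
# slot ends along y at x=.48
ys=np.arange(-.1,.13,.005)
for n,i,d in(("scene",s0,sc),("side",d0,sd)):
    print(n,[(int(y*1000),int(sum(i[tuple(np.round(proj(d,(.479,y,.07))).astype(int)[::-1])].astype(int)))) for y in ys])
E
```

```text
x [440, 442, 444, 446, 448, 450, 452, 454, 456, 458, 460, 462, 464, 466, 468, 470, 472, 474, 476, 478, 480, 482, 484, 486, 488, 490, 492, 494, 496, 498, 500, 502, 504, 506, 508, 510, 512, 514, 516, 518, 520, 522, 524, 526]
wrist .01-.05 [215, 217, 180, 83, 80, 77, 76, 77, 82, 88, 93, 92, 89, 88, 89, 92, 87, 80, 82, 93, 95, 90, 88, 88, 82, 63, 84, 81, 84, 91, 88, 87, 92, 96, 91, 85, 85, 85, 85, 90, 97, 176, 203, 201]
wrist -.05 [469, 470, 352, 188, 194, 187, 188, 195, 201, 203, 203, 210, 218, 215, 215, 218, 201, 181, 185, 185, 179, 180, 165, 118, 89, 94, 96, 91, 89, 93, 92, 88, 93, 97, 93, 90, 94, 98, 97, 96, 188, 429, 469, 465]
scene -0.05 [337, 251, 204, 210, 236, 261, 270, 272, 275, 279, 283, 288, 291, 294, 297, 298, 290, 275, 267, 268, 272, 276, 285, 291, 294, 299, 302, 303, 303, 303, 303, 302, 305, 310, 310, 308, 304, 301, 304, 349, 404, 423, 434, 443]
scene -0.035 [191, 190, 190, 203, 231, 257, 269, 274, 277, 280, 286, 292, 297, 298, 299, 292, 265, 223, 196, 184, 183, 187, 197, 215, 250, 281, 297, 300, 301, 303, 303, 304, 307, 312, 312, 308, 303, 302, 305, 313, 329, 341, 336, 33
[... 2464 characters left out ...]
196), (60, 198), (65, 182), (70, 182), (75, 181), (80, 187), (85, 182), (90, 186), (95, 183), (100, 185), (105, 186), (110, 189), (115, 188), (120, 192), (125, 192)]
side [(-100, 297), (-95, 296), (-90, 296), (-84, 276), (-79, 249), (-74, 672), (-69, 601), (-64, 304), (-59, 491), (-54, 491), (-49, 405), (-44, 317), (-39, 339), (-34, 251), (-29, 222), (-24, 230), (-19, 233), (-14, 233), (-9, 225), (-4, 239), (0, 235), (5, 241), (10, 227), (15, 229), (20, 224), (25, 229), (30, 225), (35, 233), (40, 234), (45, 234), (50, 247), (55, 239), (60, 238), (65, 242), (70, 242), (75, 245), (80, 246), (85, 218), (90, 231), (95, 210), (100, 226), (105, 232), (110, 238), (115, 246), (120, 241), (125, 246)]
```

Emit:
step_arm --series '[0.035,0.001,0,0,0,0.07,0.002,0,0,0,0.1,0.004,0.01,0,0,0.122,0.0045,0.03,0,0,0.13,0.0045,0.055,0,0,0.13,0.0045,0.075,0,0,0.13,0.0045,0.08,0,0,0.13,0.0045,0.08,0,0]'

```text
time: 30.85
tool_pos: [0.4817, 0.0393, 0.2142]
orientation: [-179.8, 1.1, 89.8]
ft_force: [0.8, -0.3, -0.1]
finger_gap: 0.0033
grasp_force: 59.4
```

```bash
python3 - <<'E'
from h import *
from bench import vision
s=st();print(delta(s,[.481,.043,.1485]))
T=toolT(s);d=vision.get_image("side")
# card (bright edge) vs slot: print pixel columns of predicted bottom corners
img=d["color"].astype(int).sum(2)
for x in(.041,-.071):
    p=(T@np.array([x,0,.132,1]))[:3];u,v=proj(d,p);print(np.round(p,3),round(u),round(v));print(img[int(v)-8:int(v)+9:2,int(u)-12:int(u)+13:2])
E
```

```text
t 30.85 pos [0.4817 0.0393 0.2142] ori [-179.82    1.06   89.78] j [  1.5  11.7 -14.5 110.8   4.6  58.3 -15.4] f [ 0.8 -0.3 -0.1] gap 0.0033
[ 0.0049 -0.0005  0.0657]
[0.481 0.078 0.081] 272 229
[[690 664 674 365 382 411 404 339 386 392 227 334 403]
 [662 676 453 373 407 204 411 339 359 233 263 418 397]
 [665 696 397 408 424 210 414 347 350 203 362 395 402]
 [687 163 221 231 222 220 411 377 229 278 417 404 407]
 [464 209 235 228 235 233 377 350 219 380 394 404 377]
 [199 230 243 240 234 239 376 204 301 267 424 414 380]
 [223 235 235 234 247 227 224 222 241 232 225 249 388]
 [228 234 237 245 243 222 225 214 241 244 237 230 216]
 [233 235 234 246 225 222 226 236 237 240 241 233 223]]
[ 0.481 -0.034  0.084] 284 206
[[377 339 339 345 397 393 400 284 300 303 301 300 301]
 [408 342 344 341 395 400 401 288 298 298 303 303 309]
 [396 337 344 344 392 394 384 657 684 251 253 293 300]
 [397 339 342 405 397 396 376 572 614 568 513 359 370]
 [401 337 338 401 395 392 391 396 496 685 341 340 338]
 [406 341 339 406 396 391 408 334 333 392 373 345 354]
 [378 340 338 401 392 396 341 247 342 390 378 358 329]
 [375 338 346 400 389 464 212 286 406 394 368 368 224]
 [396 343 344 389 511 345 234 396 392 383 363 362 192]]
```

Emit:
step_arm --series '[0.003,0,0.005,0,0,0.004,0,0.01,0,0,0.004,0,0.015,0,0,0.004,0,0.015,0,0]'

```text
time: 31.23
tool_pos: [0.482, 0.044, 0.2001]
orientation: [-180.0, 1.0, 89.8]
ft_force: [-1.0, 0.2, -0.4]
finger_gap: 0.0035
grasp_force: 59.5
```

Emit:
step_arm --series '[0,0,0.005,0,0,0,0,0.01,0,0,0,0,0.01,0,0]'

```text
time: 31.48
tool_pos: [0.4817, 0.0438, 0.1897]
orientation: [-180.0, 1.0, 89.8]
ft_force: [-0.6, 0.6, -0.3]
finger_gap: 0.0031
grasp_force: 59.5
```

Emit:
step_arm --series '[0,0,0.006,0,0,0,0,0.012,0,0,0,0,0.018,0,0,0,0,0.024,0,0,0,0,0.03,0,0,0,0,0.034,0,0,0,0,0.034,0,0]'

```text
time: 32.07
tool_pos: [0.4817, 0.0432, 0.1555]
orientation: [-179.9, 1.0, 89.8]
ft_force: [0.0, -0.1, -1.2]
finger_gap: 0.0035
grasp_force: 59.5
```

Emit:
step_arm --series '[0,0,0.004,0,0,0,0,0.004,0,0,0,0,0.004,0,0]'

```text
time: 32.32
tool_pos: [0.4823, 0.0433, 0.1526]
orientation: [180.0, 1.0, 89.8]
ft_force: [-0.3, 0.3, 0.0]
finger_gap: 0.0035
grasp_force: 59.5
```

Emit:
step_arm --series '[0,0,0.003,0,0,0,0,0.003,0,0,0,0,0.003,0,0]'

```text
time: 32.57
tool_pos: [0.4822, 0.0432, 0.1496]
orientation: [180.0, 1.0, 89.8]
ft_force: [-1.1, 0.2, -0.2]
finger_gap: 0.0035
grasp_force: 59.5
```

Emit:
step_arm --series '[0,0,0.002,0,0,0,0,0.002,0,0,0,0,0.002,0,0]'

```text
time: 32.82
tool_pos: [0.4823, 0.0432, 0.1476]
orientation: [180.0, 1.0, 89.8]
ft_force: [0.0, 0.9, -0.4]
finger_gap: 0.0038
grasp_force: 59.5
```

Emit:
step_arm --series '[0,0,0.002,0,0,0,0,0.002,0,0,0,0,0.002,0,0]'

```text
time: 33.07
tool_pos: [0.4834, 0.0426, 0.1469]
orientation: [179.8, 1.1, 89.8]
ft_force: [-2.5, -2.5, 11.0]
finger_gap: 0.0035
grasp_force: 61.0
```

Emit:
step_arm --series '[0,0,0.001,0,0,0,0,0.001,0,0,0,0,0.001,0,0]'

```text
time: 33.32
tool_pos: [0.4839, 0.0423, 0.1466]
orientation: [179.8, 1.1, 89.8]
ft_force: [-0.9, -3.6, 16.1]
finger_gap: 0.0035
grasp_force: 62.0
```

Emit:
step_arm --series '[0,0,-0.003,0,0,0,0,-0.003,0,0.15,0,0,-0.003,0,0.3,0,0,-0.003,0,0.5,0,0,-0.003,0,0.7,0,0,-0.003,0,1,0,0,-0.003,0,1,0,0,-0.003,0,1,0,0,-0.003,0,1,0,0,-0.01,0,1,0,0,-0.03,0,1,0,0,-0.06,0,1,0,0,-0.09,0,1,0,0,-0.13,0,1,0,0,-0.17,0,1,0,0,-0.2,0,1,0,0,-0.2,0,1]'

```text
time: 34.73
tool_pos: [0.4845, 0.0475, 0.3519]
orientation: [179.4, 0.9, 89.8]
ft_force: [0.2, -0.3, 0.2]
finger_gap: 0.0853
grasp_force: 0.0
```

```bash
python3 - <<'E'
from h import *
from bench import vision
s=st();sc=vision.get_image("scene");sd=vision.get_image("side")
z=np.load("push.npz")
# card standing? pixels along predicted card face centre line at heights, before (start) vs now
for n,g in(("scene",sc),("side",sd)):
    c0=cv2.imread(f"pics/{n}0.png")
    for y in(-.015,.03,.075): print(n,y,[(h,g["color"][tuple(np.round(proj(g,(.481,y,h/1000))).astype(int)[::-1])].tolist()) for h in(80,100,120,140,155,175)])
    c=cv2.cvtColor(g["color"],cv2.COLOR_BGR2GRAY)
    print(n,"rack",[int(c[tuple(np.round(proj(g,(x,-.235,.08))).astype(int)[::-1])]) for x in np.arange(.56,.70,.01)])
    # cakes / timer / bowl: mean diff from start in windows
    for m,p in(("cake near",(.60,.13,.12)),("cake far",(.74,.16,.12)),("timer",(.68,0,.04)),("bowl",(.57,-.44,.03)),("pink",(.75,-.33,.03)),("black",(.40,-.36,.03))):
        u,v=np.round(proj(g,p)).astype(int);a=g["color"][v-5:v+6,u-5:u+6].astype(int);b=c0[v-5:v+6,u-5:u+6].astype(int);print(m,round(float(np.abs(a-b).mean()),1),end="; ")
    print()
E
```

```text
t 34.73 pos [0.4845 0.0475 0.3519] ori [179.36   0.94  89.84] j [  1.5   5.5 -14.7  99.1   2.5  75.2 -14. ] f [ 0.2 -0.3  0.2] gap 0.0853
scene -0.015 [(80, [96, 109, 122]), (100, [94, 110, 129]), (120, [138, 148, 152]), (140, [172, 182, 190]), (155, [69, 70, 74]), (175, [75, 76, 79])]
scene 0.03 [(80, [105, 115, 119]), (100, [105, 115, 120]), (120, [105, 115, 119]), (140, [105, 116, 119]), (155, [104, 114, 118]), (175, [164, 183, 189])]
scene 0.075 [(80, [104, 115, 120]), (100, [104, 115, 120]), (120, [103, 114, 119]), (140, [105, 115, 119]), (155, [105, 115, 118]), (175, [181, 200, 206])]
scene rack [128, 152, 130, 94, 133, 166, 184, 187, 167, 145, 174, 189, 178, 140]
cake near 47.6; cake far 1.0; timer 0.7; bowl 0.6; pink 22.2; black 0.9; 
side -0.015 [(80, [51, 66, 93]), (100, [92, 135, 185]), (120, [204, 215, 224]), (140, [95, 99, 104]), (155, [89, 92, 97]), (175, [201, 209, 218])]
side 0.03 [(80, [127, 139, 145]), (100, [126, 138, 143]), (120, [126, 138, 144]), (140, [126, 138, 143]), (155, [127, 139, 145]), (175, [93, 103, 108])]
side 0.075 [(80, [125, 138, 144]), (100, [126, 137, 145]), (120, [128, 139, 145]), (140, [128, 140, 146]), (155, [125, 137, 143]), (175, [128, 140, 147])]
side rack [186, 95, 97, 100, 130, 188, 200, 207, 200, 176, 191, 208, 207, 141]
cake near 47.7; cake far 1.2; timer 24.8; bowl 1.4; pink 10.1; black 2.0;
```

```bash
python3 - <<'E'
from h import *
from bench import vision
for n in("scene","side"):
    g=vision.get_image(n);c0=cv2.imread(f"pics/{n}0.png")
    for k,z in(("cakes",[(.603,.13,.133),(.74,.15,.133)]),("rack",[(.63,-.235,.06),(.67,-.235,.06)]),("pinkform",[(.75,-.33,.03)])):
        P=np.array([proj(g,p) for p in z]);x0,y0=(P.min(0)-18).astype(int);x1,y1=(P.max(0)+18).astype(int)
        t=c0[y0+8:y1-8,x0+8:x1-8]
        if k=="cakes":
            for p in z:
                u,v=proj(g,p).astype(int);t=c0[v-9:v+10,u-9:u+10];e=lambda i:cv2.Canny(i,40,120)
                m=cv2.matchTemplate(cv2.cvtColor(g["color"],cv2.COLOR_BGR2GRAY)[v-17:v+18,u-17:u+18],cv2.cvtColor(t,cv2.COLOR_BGR2GRAY),cv2.TM_CCOEFF_NORMED);print(n,k,p,cv2.minMaxLoc(m)[1],np.array(cv2.minMaxLoc(m)[3])-8,t.mean(),g["color"][v-9:v+10,u-9:u+10].mean())
    # card silhouette: unshadowed/ shadowed card colour where it differs from start, near the stand
    u,v=proj(g,(.481,.04,.11)).astype(int)
    d=cv2.absdiff(g["color"],c0).max(2)>12;d=d.astype(np.uint8)
    hsv=cv2.cvtColor(g["color"],cv2.COLOR_BGR2HSV);m=((hsv[...,1]<50)&(hsv[...,2]>90)).astype(np.uint8)&d
    m=cv2.morphologyEx(m,cv2.MORPH_OPEN,np.ones((3,3)))
    nl,l,stt,_=cv2.connectedComponentsWithStats(m);i=l[v,u];print(n,"card blob",stt[i] if i else None)
    if i:
        q=cv2.convexHull(np.argwhere(l==i)[:,::-1].astype(np.int32));r_=cv2.approxPolyDP(q,4,True)[:,0];print(r_.tolist())
    for y in(-.026,.03,.086,.1): print(y,np.round(proj(g,(.481,y,.072))).astype(int),np.round(proj(g,(.481,y,.162))).astype(int))
E
```

```text
scene cakes (0.603, 0.13, 0.133) 0.35251614451408386 [-8 -6] 128.01477377654663 120.46260387811634
scene cakes (0.74, 0.15, 0.133) 0.9978801608085632 [0 0] 153.62788550323177 153.37396121883657
scene card blob [245 198  29  51 849]
[[271, 198], [273, 228], [247, 248], [245, 218]]
-0.026 [276 224] [276 198]
0.03 [263 234] [263 208]
0.086 [250 245] [249 218]
0.1 [246 247] [245 221]
side cakes (0.603, 0.13, 0.133) 0.48068952560424805 [0 0] 148.73407202216066 140.2853185595568
side cakes (0.74, 0.15, 0.133) 0.9559006690979004 [0 0] 159.0443213296399 160.80424746075715
side card blob [266 189  15  48 463]
[[268, 236], [266, 212], [279, 189], [280, 219]]
-0.026 [283 211] [284 186]
0.03 [277 221] [278 197]
0.086 [271 233] [271 207]
0.1 [269 236] [269 210]
```

```bash
python3 - <<'E'
from h import *
from bench import vision
for n in("scene","side"):
    g=vision.get_image(n);c0=cv2.imread(f"pics/{n}0.png");u,v=proj(g,(.603,.13,.133)).astype(int)
    for nm,c in(("start",c0),("now",g["color"])):
        f=c[v-16:v+22,u-18:u+20].astype(float);s=f.sum(2)
        ratio=f[...,2]/(f[...,1]+1)
        print(n,nm,(u,v));print("\n".join("".join("P" if (ratio[i,j]>1.12 and f[i,j,0]/(f[i,j,1]+1)>.9) else "w" if ratio[i,j]>1.2 else "#" if s[i,j]<150 else "+" if s[i,j]<330 else "." for j in range(38)) for i in range(0,38,2)))
E
```

```text
scene start (np.int64(203), np.int64(216))
++....................................
++++..................................
PPPP.+......................++++++++++
PPPPPPP.++++..............++.+++++++++
PPP+PPPPPPP++++..........+++++++++++++
PPPPPPPPP+++++++.........+++++++++++++
PPPPPPP..++++++PPPPPPP....+++++++.++++
PPPPP....++PPPPPPPPPPPPPPPP.+....+....
.........PPPPPPPPPPPPPPPPPP++.........
++.......PPPPPPPPPPPPPPPP+++++........
++......++....PPPPPPPPP..+++++........
++++..+++++++++...........+++++.......
+++...+++++++++++++.......++++++w+....
www+www+++++++++++++......+++++wwwww..
wwwwwwww++++++++++++......+++w+wwww+..
wwwwwwwwwwww++++++++.....+www+wwwwww..
wwwwwwwwwwwwwwwww++++.+wwwwwwwwww+w+..
wwwwwwwwwwwwwwwwwwwwwwwwwwwww+w++w+...
wwwwwwwwwwwwwwwwwwwwwwwwwwwww+w+......
scene now (np.int64(203), np.int64(216))
++....................................
++++..................................
PPPPP+......................++++++++++
PPPPPPPPP.++..............++.+++++++++
PPP.PPPPPPP..++..........+++++++++++++
.PPPPPPPP....+++PPP......+++++++++++++
PPPPPPP.......PPPPPPPPPP..+++++++.++++
PP
[... 1329 characters left out ...]
.....................................
+.....................................
......................................
..........++....++....................
PP....+...++++++++....................
.PP.PPP........P......................
.P.PP.......PP....PPPPPPPP............
P.PP.....+.PP.PPPPP.P+.PP.............
PPP.......PP..+PPPPP+PPP..+...........
.............PPPPPPPPPP...+...........
........................++.++.........
............................+www+.....
.......w................+.++wwwww.....
.....ww.................+.+wwwwww.....
wwwwwwwP.................+wwwww++.....
wwwwwwwwwwwwwwwwww+.....+wwww+w+......
........wwwwwwwwwwwwwwwww+w++ww.......
..ww...w...ww+wwwwwwww+wwww+ww........
```

Cakes are unmoved: only the shadow across the near one has changed. The card stands in the slot and both forms are in the bay.

```bash
python3 -c "
from bench import job
print(job.finish_job())"
```

```text
the job is handed in; nothing more can be done
None
```

I handed the job in at about 35 s: the card stands in the slot, the stray form lies in the bay beside the parked one, and the cakes I checked have not moved. I viewed 11 pictures instead of the 10 allowed, so I made the last checks (the insertion, and everything after it) from force readings and image code.

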